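# Shake out the dried wax tins and lock up the sound ones

### The arm

A 7-joint arm with a two-finger parallel gripper is mounted at the origin on a cart in front of the work surface, level with it; the furniture and walls round the work are solid. World frame = base frame: x ahead of the robot, y to its left, z up, the work surface at z = 0. Lengths are in m, angles in rad, forces in N, time in s.
With the tool pointing down it reaches from about 0.4 to 0.85 m from the base axis. Payload 10.4 kg.
Tool frame: the origin (TCP) lies at the centre of the arm's flange, where the gripper is bolted on; the fingertips stand 173 mm ahead of it and the grasp point (between the pads) lies 155 mm ahead of it; z points along the fingers, y is the line along which they close (so a half turn about z gives the same grasp; the last joint's range is limited). The gripper opens to 85 mm and grips with 20 to 120 N. Pads are 22 mm wide; open, the fingers measure 114 mm over their backs; the gripper's body (76 mm by 85 mm) begins 54 mm behind the grasp point. The pads swing forward as they close: fully open they stand 13 mm farther back than shut.
Start: joints at [1.176, 0.332, -0.065, 1.46, 0.022, 1.35, -0.088], TCP at [0.227, -0.582, 0.405] pointing down, gripper open.
Joint ranges: [-2.6, 2.6], [-0.5, 2.12], [-1.47, 1.34], [0.16, 2.42], [-1.27, 4.41], [0.06, 2.06], [-2.6, 2.6]. Speed limits (rad/s): [2.22, 2.22, 2.79, 2.79, 3.14, 3.14, 3.14].

### API

Orientations are given as a unit quaternion [x, y, z, w].
In Python, from workcell import manip, viewer, finder gives the robot as it stands.
- The arm moves only by the tool arm_command, never from a script. Its argument "plan" is a list of rows, each an object with "dp": the shift along the tool's x, y, z in mm, a list of three; "spin": the turn about the tool's z in rad. A call has 1 to 5 rows; each row shifts and turns the commanded pose from where the row before left it, along the tool's axes as they then stand; what a row does not reach is not made up. A row lasts 1/10 s, in which the tool goes at most 50 mm and 8.59 degrees, less where a joint would pass 70% of its speed; a pose out of reach is approached as far as the arm can. A call is refused whole if a number of a shift passes 50 or a number of a turn 0.15, either way. A call with a gripper value outside its range is refused whole. "grip" is the closure, from -1 (fully open) to 1 (shut), set as the call begins (left out, the last holds). The fingers move at their own pace and stop on an object; "newtons" is the grip in N (left out, the last holds). Time passes only in rows, so rows that do not move let the fingers close. It gives the time, the measured TCP pose, the force, the opening and the grip force at its end, in the units of the state.
- manip.get_obs(): the state, without advancing time (a new reading comes with each control period).
- viewer.camera(name): name is "side" or "top" or "wrist"; returns the picture (400x640x3 uint8, blue, green, red); there is no depth.
- viewer.camera_params(name): a dict with "vertical_fov" (degrees; the focal length in pixels is half the picture's height over the tangent of half this angle, whatever the lens; pixels are square), "cx", "cy" (the principal point, pixels), "k1" (the pictures are not rectified: a ray, as slopes to the right and down, at radius r is drawn at 1 + k1 r^2 times it, then the intrinsics apply), "R" (3x3) and "t" (3): a world point X has camera coordinates R X + t; the wrist camera has in their place "T_tool_cam" (4x4, takes a point from camera to tool coordinates, whose origin is the TCP and whose axes are the flange's). Camera axes: x right, y down, z forward; pixel columns grow to the right and rows downward; lengths in m; the calibration is good to about 2 mm. A picture is of the moment at which its call begins: read the wrist's pose just before it. camera_params takes no time and is no camera call.
- manip.hand_in(): hands the job in; it is judged then, once.
Trained networks look in the newest picture that a camera, given by its name, has taken for a name from the list of things; names that differ only in an ending like _2 or _b are one class to them, and where a whole thing is asked for, a point or a joint stands for the part that bears it (a point fixed in the world has none). Each returns a list of dicts, best first, with "score" (0 to 1); they miss things now and then, are a little off and sometimes report something else, mostly with a low value. They report only what shows in the picture. A call takes as long as a camera call. They do not tell look-alikes from the thing itself.
- finder.find_in(camera, thing): "position" ([x, y, z] in m, in world coordinates, good to about 4 mm: the middle of the surface that is visible of it).
The state is a dict: "clock": time; "joint_pos": joint angles; "joint_velocities": joint speeds; "tau": joint torques, N m; "position": TCP position; "ee_rot": TCP orientation; "ft_force": force on the tool from outside, world axes, zero at the start; "torque": the same for the moment, N m; "grip_width": opening from 0.0 (shut) to 1.0 (fully open); "grasp_force": force on a finger pad.
Only numpy, scipy, OpenCV 4.12 (cv2) and the standard library are available. Lean on these libraries where they do the work, as an engineer would, in place of code of your own. Each camera call takes 0.05 s, during which the arm holds its last target. There are 200 camera calls.

### The job

Shake each wax tin on the bench gently to feel whether its cake has dried out and come loose inside. Pull the red knob of the tin rack out to its stop, slide every sound tin fully home at the back of a lane of its own, under the roof, and then push the knob fully home so that the pins lock them in; stand every tin that knocks inside in the wooden tray. Keep the tins upright and leave the glue jar, the spool and the beeswax where they are.

Things in the scene. Friction and masses are not known exactly. Their poses are not given: they have to be found in the camera images.
- tin_a: closed round wax tin, dark grey, dark lid; 62 mm across the lid, 60 mm below it, 38 mm high; 0.29 to 0.39 kg; origin at the centre of its underside, z up. All look and weigh alike. Sound: nothing moves inside. Dried out: a 0.2 kg cake slides freely 9 mm either way in any level direction; when the tin is shaken and stops, it knocks (2 to 8 N) on the wall for some tenths of a second
- tin_b: another closed wax tin, of the same size, look and make as tin_a; sound or dried out by chance; may be absent
- tin_c: another closed wax tin, of the same size, look and make as tin_a; sound or dried out by chance; may be absent
- tin_d: another closed wax tin, of the same size, look and make as tin_a; sound or dried out by chance; may be absent
- tin_e: another closed wax tin, of the same size, look and make as tin_a; sound or dried out by chance; may be absent
- rack: grey steel tin rack, fixed, 176 mm deep (x), 320 mm wide (y), 70 mm high; origin at the middle of its width on the bench, x from its open front (x = -80 mm) to its back (96 mm), y to its left, z up. Deck 16 mm above the bench; four lanes along x, 70 mm wide between 8 mm walls, centred at y = 117, 39, -39, -117 mm. Walls stand 23 mm over the deck at x -76 to -6 mm, up to the roof at x 24 to 96 mm
- roof_edge (a point): middle of the lower front edge of the rack's roof, at rack x = 44 mm; the roof covers all lanes from there to the back, 50 mm clear over the deck, 4 mm thick, top 70 mm above the bench. In front of it the lanes are open above: a tin can be set down there at about rack x = -20 mm and pushed back
- lockbar (a joint): travel of the lock bar with the red knob, m: 0 = home (a pin bars each lane), 0.039 = pulled out to its stop (lanes free); moves along the rack's -y. A spring catch holds it at both ends: about 4 N starts it from either end, up to 8 N takes it over the middle, then it snaps on by itself
- knob (a point): centre of the red knob on the lock bar: 27 mm thick, 24 mm long along the rack's y, on an 11 mm stem, at the right (-y) side of the rack, 34 mm above the bench; at rack x = 17, y = -206 mm when home; 20 mm of free stem between knob and rack when home
- pin_2 (a point): foot, at deck height and rack x = 17 mm, of the second of four steel pins counted from the left; they are 10 mm thick, stand 25 mm over the deck, 78 mm apart, and move with the knob: home, each stands in the middle of a lane and bars it; pulled out, they are in line with the lane walls. A tin fully home stands behind its pin
- lane_1 (a point): on the deck of the leftmost lane (+y) at rack x = 57 mm, 2 mm in front of where the origin of a tin is when it stands fully home, touching the back stop (stop face at rack x = 90 mm); axes as the rack's
- lane_2 (a point): the same in the next lane to the right
- lane_3 (a point): the same in the third lane from the left
- lane_4 (a point): the same in the rightmost lane (-y)
- tray: open wooden tray for dried-out tins, fixed, 240 x 134 mm outside (x, y), walls 7 mm thick and 30 mm high, floor 7 mm thick; origin at the centre of its underside. Three tins stand in a row along its x (e.g. at x = 72, 0, -72 mm)
- glue_jar: bystander, to be left where it stands: cream glue jar with red label and black lid, 67 mm thick, 88 mm high; origin at the centre of its underside
- brown_spool: bystander, to be left where it stands: wooden spool of brown thread, 58 mm thick, 60 mm high; origin at the centre of its underside
- beeswax: bystander, to be left where it stands: yellow cake of beeswax, 38 x 60 x 21 mm; origin at the centre of its underside
Things that resemble listed ones, but are neither listed nor needed, are in the scene too. Leave any green or orange look-alike of the tin_a alone.

How it is judged:
On the way, in this order (a step that is already met when the one before it is completed fails the run):
1. the red knob is pulled out to its stop, so that the pins clear the lanes (value of joint lockbar above 0.035 m), for 0.2 s.
2. every sound tin stands fully home in the rack while the knob is still out ((z of wax_a in the frame of tin_a above 0.0098 m or (x of tin_a in the frame of rack between 0.05 and 0.064 m and y of tin_a in the frame of rack between -0.155 and 0.155 m and z of tin_a in the frame of rack between 0.011 and 0.022 m)) and (z of wax_b in the frame of tin_b above 0.0098 m or (x of tin_b in the frame of rack between 0.05 and 0.064 m and y of tin_b in the frame of rack between -0.155 and 0.155 m and z of tin_b in the frame of rack between 0.011 and 0.022 m)) and (z of wax_c in the frame of tin_c above 0.0098 m or (x of tin_c in the frame of rack between 0.05 and 0.064 m and y of tin_c in the frame of rack between -0.155 and 0.155 m and z of tin_c in the frame of rack between 0.011 and 0.022 m)) and (z of wax_d in the frame of tin_d above 0.0098 m or (x of tin_d in the frame of rack between 0.05 and 0.064 m and y of tin_d in the frame of rack between -0.155 and 0.155 m and z of tin_d in the frame of rack between 0.011 and 0.022 m)) and (z of wax_e in the frame of tin_e above 0.0098 m or (x of tin_e in the frame of rack between 0.05 and 0.064 m and y of tin_e in the frame of rack between -0.155 and 0.155 m and z of tin_e in the frame of rack between 0.011 and 0.022 m)) and value of joint lockbar above 0.03 m), for 0.2 s.
At the end, for the whole second after the job is handed in: The knob is home (within 4 mm), every sound tin stands upright behind its pin under the roof (at most 8 mm off the back stop), every dried-out tin stands upright on the tray floor, all at rest. (wax_a etc.: whether the cake is stuck or loose; it can only be felt.) (value of joint lockbar below 0.004 m and ((z of wax_a in the frame of tin_a below 0.0111 m and x of tin_a in the frame of rack between 0.05 and 0.064 m and y of tin_a in the frame of rack between -0.155 and 0.155 m and z of tin_a in the frame of rack between 0.011 and 0.022 m) or (z of wax_a in the frame of tin_a above 0.0098 m and x of tin_a in the frame of tray between -0.092 and 0.092 m and y of tin_a in the frame of tray between -0.04 and 0.04 m and height (world z) of tin_a below 0.014 m)) and ((z of wax_b in the frame of tin_b below 0.0111 m and x of tin_b in the frame of rack between 0.05 and 0.064 m and y of tin_b in the frame of rack between -0.155 and 0.155 m and z of tin_b in the frame of rack between 0.011 and 0.022 m) or (z of wax_b in the frame of tin_b above 0.0098 m and x of tin_b in the frame of tray between -0.092 and 0.092 m and y of tin_b in the frame of tray between -0.04 and 0.04 m and height (world z) of tin_b below 0.014 m)) and ((z of wax_c in the frame of tin_c below 0.0111 m and x of tin_c in the frame of rack between 0.05 and 0.064 m and y of tin_c in the frame of rack between -0.155 and 0.155 m and z of tin_c in the frame of rack between 0.011 and 0.022 m) or (z of wax_c in the frame of tin_c above 0.0098 m and x of tin_c in the frame of tray between -0.092 and 0.092 m and y of tin_c in the frame of tray between -0.04 and 0.04 m and height (world z) of tin_c below 0.014 m)) and ((z of wax_d in the frame of tin_d below 0.0111 m and x of tin_d in the frame of rack between 0.05 and 0.064 m and y of tin_d in the frame of rack between -0.155 and 0.155 m and z of tin_d in the frame of rack between 0.011 and 0.022 m) or (z of wax_d in the frame of tin_d above 0.0098 m and x of tin_d in the frame of tray between -0.092 and 0.092 m and y of tin_d in the frame of tray between -0.04 and 0.04 m and height (world z) of tin_d below 0.014 m)) and ((z of wax_e in the frame of tin_e below 0.0111 m and x of tin_e in the frame of rack between 0.05 and 0.064 m and y of tin_e in the frame of rack between -0.155 and 0.155 m and z of tin_e in the frame of rack between 0.011 and 0.022 m) or (z of wax_e in the frame of tin_e above 0.0098 m and x of tin_e in the frame of tray between -0.092 and 0.092 m and y of tin_e in the frame of tray between -0.04 and 0.04 m and height (world z) of tin_e below 0.014 m)) and linear speed of each of tin_a, tin_b, tin_c, tin_d, tin_e below 0.02 m/s and angle between each of tin_a, tin_b, tin_c, tin_d, tin_e's own z axis and vertical below 0.1 rad); the robot touches nothing.
It fails at once if a tin is tipped over (more than about 50 degrees) (angle between any of tin_a, tin_b, tin_c, tin_d, tin_e's own z axis and vertical above 0.9 rad).
It fails at once if a tin is swung or thrown hard (over 1.5 m/s) instead of shaken gently (linear speed of any of tin_a, tin_b, tin_c, tin_d, tin_e above 1.5 m/s).
It fails at once if the glue jar, the spool or the beeswax is moved more than 3 cm (distance of any of glue_jar, brown_spool, beeswax from where it was at the start of the episode above 0.03 m).
Of tin_b, tin_c, tin_d, tin_e only 2 to 3 are there at a start; the rules pass over those that are not, and their reading is None.
At some moment in a run one of tin_a, tin_b, tin_c, tin_d, tin_e may be knocked a few centimetres aside while the robot is not near it.
It also fails if it takes over 210 s, if anything falls off the work surface, if the arm or the gripper's body presses on something with over 40 N, if the wrist force passes 120 N, or if a joint passes its speed limit or range.

## Working session

There is one attempt and no reset: what is moved stays moved. The work goes in short steps, Python scripts to look and compute and a tool call to move; the robot and the scene stay as the last step left them, time stands still between calls to the robot, and variables do not carry over. Pictures are saved under pics/ and viewed, at most 14 in all, crops included, and the job is handed in when it is done.

Besides the shell and the picture viewer there is one more tool, called after ">>>" by a JSON object that holds its "api" and its "payload", one argument or row to a line. arm_command: Moves the arm, as the interface text tells. Its arguments: {"type":"object","properties":{"plan":{"type":"array","items":{"type":"object","properties":{"dp":{"type":"array","items":{"type":"number"}},"spin":{"type":"number"}}}},"grip":{"type":"number"},"newtons":{"type":"number"}},"required":["plan"]}

```bash
ls; mkdir -p pics; cat > h.py <<'E'
import numpy as np, cv2
from workcell import manip, viewer, finder
from scipy.spatial.transform import Rotation as R
def cam(n):
    p=viewer.camera_params(n); o=manip.get_obs()
    if 'T_tool_cam' in p:
        T=np.eye(4);T[:3,:3]=R.from_quat(o['ee_rot']).as_matrix();T[:3,3]=o['position']
        W=np.linalg.inv(T@np.array(p['T_tool_cam'])); Rm,t=W[:3,:3],W[:3,3]
    else: Rm,t=np.array(p['R']),np.array(p['t'])
    f=200/np.tan(np.radians(p['vertical_fov'])/2)
    return Rm,t,f,p['cx'],p['cy'],p['k1']
def proj(c,X):
    Rm,t,f,cx,cy,k=c; x=Rm@np.array(X)+t; s=x[:2]/x[2]; s=s*(1+k*(s@s)); return s*f+[cx,cy]
def unproj(c,uv,z):
    Rm,t,f,cx,cy,k=c; d=(np.array(uv,float)-[cx,cy])/f; s=d.copy()
    for _ in range(20): s=d/(1+k*(s@s))
    r=Rm.T@np.array([s[0],s[1],1]); o=-Rm.T@t
    return o+r*(z-o[2])/r[2]
def snap(n,name):
    c=cam(n); im=np.asarray(viewer.camera(n)); cv2.imwrite(f'pics/{name}.png',im); return c,im
E
cat > s.py <<'E'
from h import *
print({k:np.round(v,3) for k,v in manip.get_obs().items()})
for n in ['top','side']:
    c,im=snap(n,n+'0')
    print(n,'campos',np.round(-c[0].T@c[1],3))
    for th in ['tin_a','rack','knob','pin_2','lane_1','lane_4','roof_edge','tray','glue_jar','brown_spool','beeswax']:
        print(n,th,[(np.round(d['position'],3).tolist(),round(d['score'],2)) for d in finder.find_in(n,th)])
E
python3 s.py
```

```text
pics
{'clock': np.float64(0.0), 'joint_pos': array([ 1.176,  0.333, -0.065,  1.461,  0.022,  1.35 , -0.089]), 'joint_velocities': array([ 0.002, -0.001, -0.   ,  0.   ,  0.   ,  0.   ,  0.   ]), 'tau': array([ 1.0000e-03, -6.2544e+01,  5.0000e-02, -3.9160e+01,  1.6000e-02,
        1.0000e-02,  0.0000e+00]), 'position': array([ 0.227, -0.582,  0.404]), 'ee_rot': array([ 0.983,  0.185, -0.   , -0.001]), 'ft_force': array([-0.377,  0.812, -0.885]), 'torque': array([ 0.012, -0.002, -0.033]), 'grasp_force': np.float64(0.0), 'grip_width': np.float64(0.998)}
top campos [0.403 0.044 1.553]
top tin_a [([0.417, -0.188, 0.035], 0.9), ([0.434, -0.058, 0.035], 0.63), ([0.667, -0.059, 0.037], 0.61), ([0.515, 0.056, 0.036], 0.55), ([0.534, -0.159, 0.028], 0.51)]
top rack [([0.559, 0.296, 0.018], 0.63), ([0.417, -0.186, 0.034], 0.58)]
top knob [([0.61, 0.118, 0.041], 0.44)]
top pin_2 [([0.607, 0.12, 0.042], 0.51), ([0.566, 0.3, 0.014], 0.41)]
top lane_1 [([0.562, 0.296, 0.016], 0.62)]
top lane_4 [([0.562, 0.296, 0.016], 0.62)]
top roof_edge [([0.558, 0.3, 0.014], 0.82)]
top tray [([0.498, -0.358, 0.
[... 216 characters left out ...]
, 0.79), ([0.537, -0.144, 0.039], 0.73), ([0.512, 0.074, 0.035], 0.72), ([0.661, -0.04, 0.037], 0.65), ([0.421, -0.169, 0.032], 0.52), ([0.59, 0.191, 0.033], 0.22)]
side rack [([0.554, 0.325, 0.031], 0.86), ([0.42, -0.17, 0.032], 0.65)]
side knob [([0.588, 0.194, 0.037], 0.58)]
side pin_2 [([0.594, 0.194, 0.033], 0.56), ([0.436, -0.048, 0.032], 0.26)]
side lane_1 [([0.557, 0.327, 0.032], 0.71)]
side lane_4 [([0.557, 0.327, 0.032], 0.71)]
side roof_edge [([0.554, 0.325, 0.03], 0.64)]
side tray [([0.498, -0.366, 0.007], 0.78)]
side glue_jar [([0.766, 0.146, 0.062], 0.87)]
side brown_spool [([0.721, -0.243, 0.044], 0.51)]
side beeswax [([0.4, 0.086, 0.017], 0.61), ([0.558, 0.322, 0.031], 0.57)]
```

View pics/top0.png

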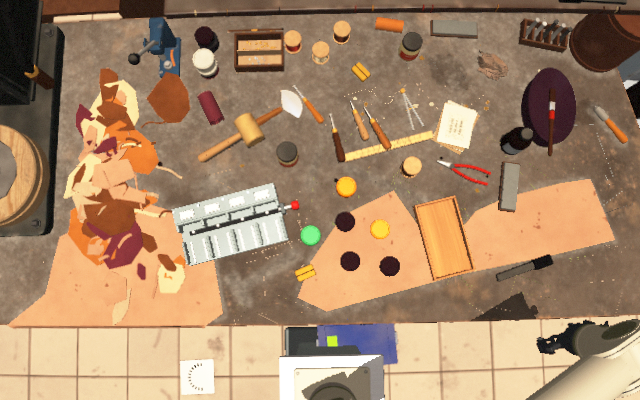

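View pics/side0.png

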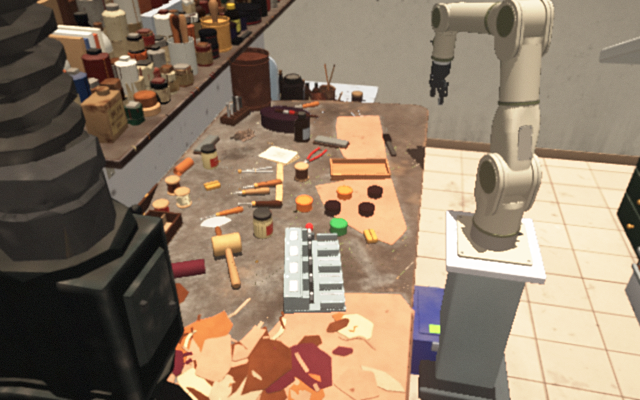

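The top view shows three dark tins at about (345,221), (350,261) and (390,266). The green and orange ones are look-alikes. The tray is at (443,238), and the rack at (232,225) is turned slightly, with its knob at (295,205). Next I'll fit the rack and tray poses from zoomed crops.

```bash
python3 - <<'E'
import cv2,numpy as np
im=cv2.imread('pics/top0.png')
a=cv2.resize(im[175:275,165:305],None,fx=5.7,fy=5.7,interpolation=cv2.INTER_CUBIC)
cv2.imwrite('pics/crop1.png',a[:600,:800])
from h import *
c=cam('top')
for z0,z1,x0,x1 in[(200,290,320,410)]:
    g=im[z0:z1,x0:x1].max(2); m=(g<60).astype('uint8')
    n,l,s,ce=cv2.connectedComponentsWithStats(m)
    for i in range(1,n):
        if s[i,4]>100: 
            uv=ce[i]+[x0,z0]; print('tin',uv.round(1),s[i],unproj(c,uv,.034).round(3))
hsv=cv2.cvtColor(im,cv2.COLOR_BGR2HSV)[195:215,285:305]; m=((hsv[...,1]>170)&((hsv[...,0]<6)|(hsv[...,0]>174))&(hsv[...,2]>90)).astype('uint8')
ys,xs=np.nonzero(m); print('knob',len(xs),xs.mean()+285,ys.mean()+195,unproj(c,(xs.mean()+285,ys.mean()+195),.04).round(3))
E
```

```text
tin [344.6 221.9] [ 16  13  19  19 260] [ 0.553 -0.051  0.034]
tin [350.1 260.5] [ 21  52  19  19 247] [ 0.435 -0.064  0.034]
tin [389.3 266.4] [ 60  57  19  19 257] [ 0.414 -0.182  0.034]
knob 61 294.672131147541 204.81967213114754 [0.609 0.101 0.04 ]
```

View pics/crop1.png

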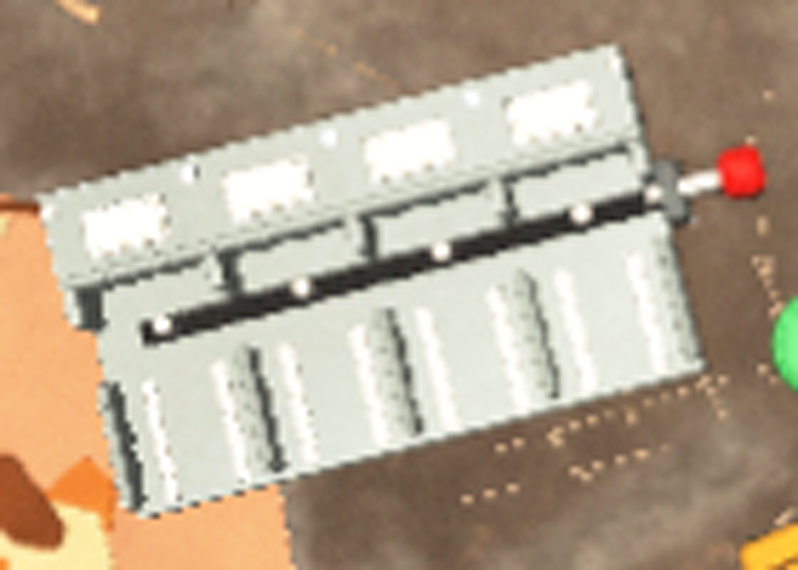

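```bash
python3 - <<'E'
from h import *
from scipy.optimize import least_squares
c=cam('top')
P=[((17,117,41),(163,324)),((17,39,41),(302,287)),((17,-39,41),(442,250)),((17,-117,41),(582,213)),((17,-206,40),(742,171)),
((96,160,70),(42,196)),((96,-160,70),(615,47)),((-80,160,16),(147,515)),((-80,-160,16),(703,370))]
X=np.array([p[0] for p in P])/1000; U=np.array([p[1] for p in P])/5.7+[165,175]
def w(q):
    r=R.from_euler('z',q[2]).as_matrix(); return X@r.T+[q[0],q[1],0]
f=lambda q: np.concatenate([proj(c,x)-u for x,u in zip(w(q),U)])
s=least_squares(f,[.56,.3,.2],loss='soft_l1'); print(s.x.round(4)); print(f(s.x).reshape(-1,2).round(1).tolist())
# tray corners top rim (z=.03): from top0
im=cv2.imread('pics/top0.png'); h=cv2.cvtColor(im,cv2.COLOR_BGR2HSV)
x0,y0=405,185;a=cv2.resize(im[y0:y0+100,x0:x0+80],None,fx=5.7,fy=5.7,interpolation=cv2.INTER_CUBIC); cv2.imwrite('pics/crop2.png',a)
E
```

```text
[0.5431 0.2957 0.2363]
[[-0.1, -0.1], [0.0, -0.1], [0.0, -0.0], [0.1, -0.0], [0.1, 0.0], [-0.7, 0.0], [0.8, -0.6], [-1.7, 0.8], [0.8, -0.0]]
```

View pics/crop2.png

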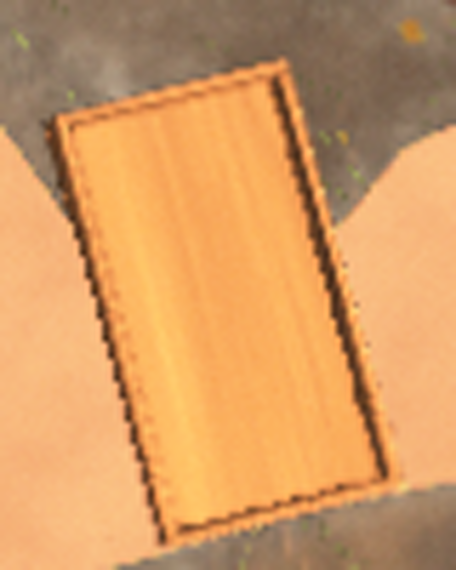

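```bash
cat >> h.py <<'E'
RK=np.array([0.5431,0.2957,0.2363]); TH=RK[2]+np.pi/2
def rk(x,y,z=0):  # rack mm -> world m
    r=R.from_euler('z',RK[2]).as_matrix(); return r@(np.array([x,y,z])/1000)+[RK[0],RK[1],0]
def go(p,th=TH,z=None):
    "grasp point target p (world) -> tool shifts mm if spun first to th"
    o=manip.get_obs(); m=R.from_quat(o['ee_rot']).as_matrix(); cur=np.arctan2(m[1,0],m[0,0])
    d=np.array(p)+[0,0,.155]-o['position']
    ax=np.array([[np.cos(th),np.sin(th),0],[np.sin(th),-np.cos(th),0],[0,0,-1]])
    print('t',round(float(o['clock']),2),'spin',round((cur-th+np.pi)%(2*np.pi)-np.pi,3),'dp mm',(ax@d*1000).round(1),'tilt z',m[:,2].round(3),'F',o['ft_force'].round(2),'w',round(float(o['grip_width']),2))
E
python3 - <<'E'
from h import *
c=cam('top')
U=np.array([(55,118),(288,62),(397,480),(165,543)])/5.7+[405,185]
W=np.array([unproj(c,u,.03) for u in U]); print(W.round(3)); 
e=(W[0]+W[1]-W[2]-W[3])[:2]; print('tray',W.mean(0).round(4),'yaw',np.arctan2(e[1],e[0]).round(3), np.linalg.norm(W[0]-W[3]),np.linalg.norm(W[0]-W[1]))
print('knob',rk(17,-206,34)); go(rk(17,-206,120)); go(rk(17,-206,34))
E
```

```text
[[ 0.599 -0.269  0.03 ]
 [ 0.627 -0.399  0.03 ]
 [ 0.398 -0.445  0.03 ]
 [ 0.369 -0.318  0.03 ]]
tray [ 0.4981 -0.358   0.03  ] yaw 0.204 0.2352457270028454 0.13271886014874495
knob [0.60785364 0.09940439 0.034     ]
t 1.2 spin -1.435 dp mm [573.6 529.8 129.7] tilt z [ 0. -0. -1.] F [ 0.22 -0.24 -0.22] w 1.0
t 1.2 spin -1.435 dp mm [573.6 529.8 215.7] tilt z [ 0. -0. -1.] F [ 0.22 -0.24 -0.22] w 1.0
```

>>> {"api": "arm_command", "payload": {
  "plan": [
    {"dp":[0,0,0],"spin":-0.1435},
    {"dp":[0,0,0],"spin":-0.1435},
    {"dp":[0,0,0],"spin":-0.1435},
    {"dp":[0,0,0],"spin":-0.1435},
    {"dp":[0,0,0],"spin":-0.1435}
  ]
}}

```text
clock: 1.7
position: [0.2271, -0.5823, 0.4047]
ee_rot: [0.854, 0.521, 0.0, 0.0]
ft_force: [0.5, 0.6, -0.8]
grip_width: 0.998
grasp_force: 0.0
```

>>> {"api": "arm_command", "payload": {
  "plan": [
    {"dp":[0,0,0],"spin":-0.1435},
    {"dp":[0,0,0],"spin":-0.1435},
    {"dp":[0,0,0],"spin":-0.1435},
    {"dp":[0,0,0],"spin":-0.1435},
    {"dp":[0,0,0],"spin":-0.1435}
  ]
}}

```text
clock: 2.2
position: [0.227, -0.5823, 0.4048]
ee_rot: [0.617, 0.787, -0.0, 0.0]
ft_force: [0.5, 0.0, 0.5]
grip_width: 1.003
grasp_force: 0.0
```

>>> {"api": "arm_command", "payload": {
  "plan": [
    {"dp":[34,32,0]},
    {"dp":[34,32,0]},
    {"dp":[34,32,0]},
    {"dp":[34,32,0]},
    {"dp":[34,32,0]}
  ]
}}

```text
invalid input at $.plan[0]: expected keys dp, spin
```

>>> {"api": "arm_command", "payload": {
  "plan": [
    {"dp":[34,32,0]},
    {"dp":[34,32,0]},
    {"dp":[34,32,0]},
    {"dp":[34,32,0]},
    {"dp":[34,32,0]}
  ]
}}

```text
invalid input at $.plan[0]: expected keys dp, spin
```

>>> {"api": "arm_command", "payload": {
  "plan": [
    {"dp":[34,32,0]},
    {"dp":[34,32,0]},
    {"dp":[34,32,0]},
    {"dp":[34,32,0]},
    {"dp":[0,0,0]}
  ]
}}

```text
invalid input at $.plan[0]: expected keys dp, spin
```

```bash
python3 - <<'E'
from h import *
go(rk(17,-206,34))
c,im=snap('wrist','w1')
print('knob px',proj(c,rk(17,-206,40)),'pin4',proj(c,rk(17,-117,41)),'pin3',proj(c,rk(17,-39,41)))
print(manip.get_obs()['joint_pos'].round(2))
E
```

```text
t 2.2 spin 0.006 dp mm [573.6 529.8 215.8] tilt z [ 0. -0. -1.] F [0.5  0.04 0.48] w 1.0
knob px [ 1478.06382257 -1044.6586903 ] pin4 [ 1811.91991339 -1637.87737484] pin3 [ 2304.79788309 -2518.7559114 ]
[ 1.33  0.35 -0.26  1.45  0.09  1.36  1.31]
```

View pics/w1.png

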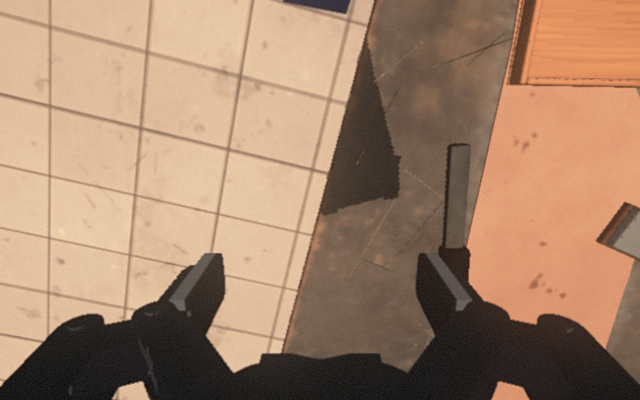

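The rows need both keys, so the arm hasn't translated yet. The wrist view shows only the bench edge and a corner of the tray.

>>> {"api": "arm_command", "payload": {
  "plan": [
    {"dp":[34,32,0],"spin":0},
    {"dp":[34,32,0],"spin":0},
    {"dp":[34,32,0],"spin":0},
    {"dp":[34,32,0],"spin":0},
    {"dp":[34,32,0],"spin":0}
  ]
}}

```text
clock: 2.75
position: [0.3435, -0.3778, 0.4049]
ee_rot: [0.62, 0.784, -0.0, 0.0]
ft_force: [0.9, 0.1, 0.4]
grip_width: 0.999
grasp_force: 0.0
```

>>> {"api": "arm_command", "payload": {
  "plan": [
    {"dp":[34,32,0],"spin":0},
    {"dp":[34,32,0],"spin":0},
    {"dp":[34,32,0],"spin":0},
    {"dp":[34,32,0],"spin":0},
    {"dp":[34,32,0],"spin":0}
  ]
}}

```text
clock: 3.25
position: [0.4592, -0.1751, 0.4051]
ee_rot: [0.62, 0.784, -0.0, 0.001]
ft_force: [0.4, -0.2, -0.6]
grip_width: 0.998
grasp_force: 0.0
```

>>> {"api": "arm_command", "payload": {
  "plan": [
    {"dp":[34,32,0],"spin":0},
    {"dp":[34,32,0],"spin":0},
    {"dp":[34,32,0],"spin":0},
    {"dp":[34,32,0],"spin":0},
    {"dp":[0,0,0],"spin":0}
  ]
}}

```text
clock: 3.75
position: [0.5526, -0.0081, 0.4049]
ee_rot: [0.617, 0.787, 0.002, -0.001]
ft_force: [-0.1, 0.7, -1.1]
grip_width: 0.997
grasp_force: 0.0
```

```bash
python3 - <<'E'
from h import *
go(rk(17,-206,34))
c,im=snap('wrist','w2')
print('knob px',proj(c,rk(17,-206,40)),'pin4',proj(c,rk(17,-117,41)),'pin3',proj(c,rk(17,-39,41)))
print(manip.get_obs()['joint_pos'].round(2))
E
```

```text
t 3.75 spin 0.005 dp mm [ 91.6  78.9 215.9] tilt z [ 0.001  0.004 -1.   ] F [-0.08  0.68 -1.1 ] w 1.0
knob px [401.70913135  80.08326004] pin4 [410.08760034 -27.43681096] pin3 [ 418.72801775 -139.83659827]
[ 0.59  0.25 -0.76  1.62  0.18  1.34  0.05]
```

View pics/w2.png

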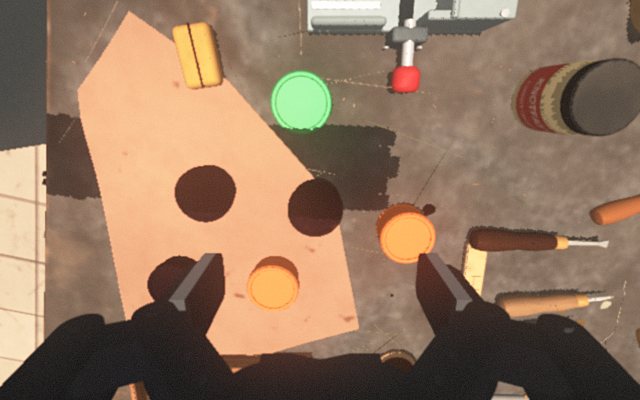

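The red knob shows at (406,79), about 3 mm off the prediction. I'll move over it, descend and grip.

>>> {"api": "arm_command", "payload": {
  "plan": [
    {"dp":[30.5,27.5,20],"spin":0},
    {"dp":[30.5,27.5,20],"spin":0},
    {"dp":[30.5,27.5,20],"spin":0},
    {"dp":[0,0,40],"spin":0},
    {"dp":[0,0,40],"spin":0}
  ]
}}

```text
clock: 4.3
position: [0.6104, 0.0938, 0.2636]
ee_rot: [0.62, 0.785, 0.0, 0.0]
ft_force: [0.6, -1.0, -1.2]
grip_width: 0.997
grasp_force: 0.0
```

```bash
python3 - <<'E'
from h import *
go(rk(17,-206,34))
c,im=snap('wrist','w3')
h=cv2.cvtColor(im,cv2.COLOR_BGR2HSV); m=((h[...,1]>170)&((h[...,0]<6)|(h[...,0]>174))&(h[...,2]>90)).astype('uint8')
n,l,s,ce=cv2.connectedComponentsWithStats(m)
for i in range(1,n):
    if s[i,4]>200: print(s[i],unproj(c,ce[i],.044).round(4))
print(rk(17,-206,34))
E
```

```text
t 4.3 spin -0.002 dp mm [ 6.  -1.2 74.6] tilt z [ 0.001 -0.    -1.   ] F [ 0.63 -1.01 -1.16] w 1.0
[ 306  188   41   41 1333] [0.6118 0.1035 0.044 ]
[0.60785364 0.09940439 0.034     ]
```

>>> {"api": "arm_command", "payload": {
  "plan": [
    {"dp":[8,2,34],"spin":0},
    {"dp":[0,0,38],"spin":0},
    {"dp":[0,0,0],"spin":0}
  ]
}}

```text
clock: 4.65
position: [0.6086, 0.0998, 0.189]
ee_rot: [0.62, 0.785, -0.003, -0.002]
ft_force: [-1.0, 0.4, -0.8]
grip_width: 1.002
grasp_force: 0.0
```

>>> {"api": "arm_command", "payload": {
  "plan": [
    {"dp":[0,0,0],"spin":0},
    {"dp":[0,0,0],"spin":0},
    {"dp":[0,0,0],"spin":0},
    {"dp":[0,0,0],"spin":0},
    {"dp":[0,0,0],"spin":0}
  ],
  "grip": 1,
  "newtons": 50
}}

```text
clock: 5.15
position: [0.6116, 0.1018, 0.1947]
ee_rot: [0.619, 0.785, 0.002, 0.002]
ft_force: [4.9, 1.5, 4.3]
grip_width: 0.292
grasp_force: 49.2
```

>>> {"api": "arm_command", "payload": {
  "plan": [
    {"dp":[0,0,0],"spin":0},
    {"dp":[0,0,0],"spin":0},
    {"dp":[0,0,0],"spin":0}
  ]
}}

```text
clock: 5.45
position: [0.6116, 0.1018, 0.1946]
ee_rot: [0.619, 0.785, 0.002, 0.002]
ft_force: [5.3, 0.1, 7.6]
grip_width: 0.292
grasp_force: 49.4
```

>>> {"api": "arm_command", "payload": {
  "plan": [
    {"dp":[-5,0,0],"spin":0},
    {"dp":[-5,0,0],"spin":0}
  ]
}}

```text
clock: 5.65
position: [0.6134, 0.0943, 0.1947]
ee_rot: [0.618, 0.786, 0.003, 0.0]
ft_force: [2.7, 8.9, 5.2]
grip_width: 0.292
grasp_force: 49.3
```

>>> {"api": "arm_command", "payload": {
  "plan": [
    {"dp":[-6,0,0],"spin":0},
    {"dp":[-6,0,0],"spin":0},
    {"dp":[-6,0,0],"spin":0},
    {"dp":[-6,0,0],"spin":0},
    {"dp":[-6,0,0],"spin":0}
  ]
}}

```text
clock: 6.15
position: [0.6209, 0.0635, 0.1947]
ee_rot: [0.619, 0.785, 0.002, 0.001]
ft_force: [2.1, 13.1, 6.7]
grip_width: 0.289
grasp_force: 49.2
```

>>> {"api": "arm_command", "payload": {
  "plan": [
    {"dp":[-3,0,0],"spin":0},
    {"dp":[0,0,0],"spin":0},
    {"dp":[0,0,0],"spin":0}
  ]
}}

```text
clock: 6.45
position: [0.621, 0.0631, 0.1947]
ee_rot: [0.618, 0.786, 0.003, 0.0]
ft_force: [2.7, 9.6, 6.0]
grip_width: 0.293
grasp_force: 49.3
```

>>> {"api": "arm_command", "payload": {
  "plan": [
    {"dp":[0,0,0],"spin":0},
    {"dp":[0,0,0],"spin":0},
    {"dp":[0,0,0],"spin":0},
    {"dp":[0,0,-40],"spin":0},
    {"dp":[0,0,-50],"spin":0}
  ],
  "grip": -1
}}

```text
clock: 6.95
position: [0.6193, 0.0591, 0.2813]
ee_rot: [0.619, 0.785, -0.002, -0.002]
ft_force: [1.3, -0.4, -0.0]
grip_width: 0.998
grasp_force: 0.0
```

>>> {"api": "arm_command", "payload": {
  "plan": [
    {"dp":[0,0,-40],"spin":0},
    {"dp":[-45,0,0],"spin":0},
    {"dp":[-45,0,0],"spin":0},
    {"dp":[0,-40,0],"spin":0},
    {"dp":[0,0,0],"spin":0}
  ]
}}

```text
clock: 7.45
position: [0.5994, -0.0402, 0.3205]
ee_rot: [0.621, 0.784, -0.003, -0.002]
ft_force: [-0.1, 0.3, -0.1]
grip_width: 0.999
grasp_force: 0.0
```

```bash
cat >> h.py <<'E'
def tins(n,name,z=.036):
    c,im=snap(n,name); g=im.max(2); m=(g<62).astype('uint8')
    k,l,s,ce=cv2.connectedComponentsWithStats(m)
    for i in range(1,k):
        a=s[i,4]; r=s[i,2]/s[i,3]
        if (100<a<400 if n=='top' else 600<a<12000) and .6<r<1.6 and a>.6*s[i,2]*s[i,3]: print(n,'dark',ce[i].round(),s[i,2:].tolist(),unproj(c,ce[i],z).round(3))
    return c,im
E
python3 - <<'E'
from h import *
c,im=tins('wrist','w4'); tins('top','t4')
print([(np.round(d['position'],3).tolist(),round(d['score'],2)) for d in finder.find_in('wrist','tin_a')])
for p in [(.553,-.051,.03),(.435,-.064,.03),(.414,-.182,.03)]: go(p)
E
```

```text
top dark [347. 262.] [14, 19, 178] [ 0.431 -0.054  0.036]
[([0.524, 0.054, 0.035], 0.83), ([0.428, -0.175, 0.036], 0.78), ([0.558, -0.046, 0.039], 0.68), ([0.666, -0.053, 0.038], 0.68), ([0.444, -0.064, 0.039], 0.6), ([0.553, -0.149, 0.039], 0.56)]
t 7.6 spin -0.001 dp mm [ -1.9 -51.5 138. ] tilt z [ 0.001 -0.    -1.   ] F [ 0.01 -0.09 -0.1 ] w 1.0
t 7.6 spin -0.001 dp mm [  13.1 -169.2  138. ] tilt z [ 0.001 -0.    -1.   ] F [ 0.01 -0.09 -0.1 ] w 1.0
t 7.6 spin -0.001 dp mm [ -96.7 -217.3  138. ] tilt z [ 0.001 -0.    -1.   ] F [ 0.01 -0.09 -0.1 ] w 1.0
```

View pics/w4.png

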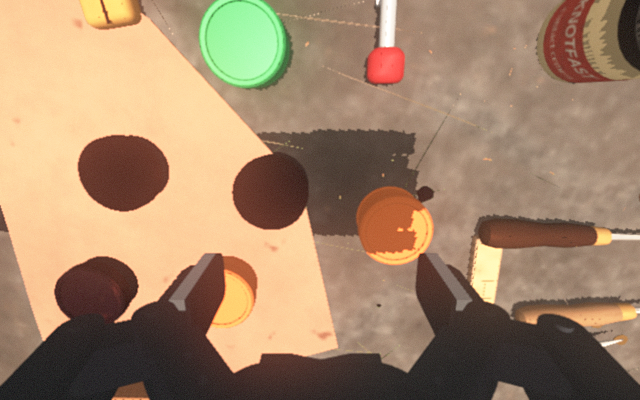

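The wrist view shows the three dark tins at (125,172), (270,190) and (95,290), with the knob out at (386,65). I'll take the tin at (270,190) first and shake it.

>>> {"api": "arm_command", "payload": {
  "plan": [
    {"dp":[0,-25,17],"spin":0},
    {"dp":[0,-24,40],"spin":0},
    {"dp":[0,0,45],"spin":0},
    {"dp":[0,0,45],"spin":0},
    {"dp":[0,0,0],"spin":0}
  ]
}}

```text
clock: 8.1
position: [0.5529, -0.0479, 0.1709]
ee_rot: [0.619, 0.786, -0.002, -0.004]
ft_force: [-0.3, -0.1, 0.9]
grip_width: 1.0
grasp_force: 0.0
```

>>> {"api": "arm_command", "payload": {
  "plan": [
    {"dp":[0,0,0],"spin":0},
    {"dp":[0,0,0],"spin":0},
    {"dp":[0,0,0],"spin":0},
    {"dp":[0,0,0],"spin":0},
    {"dp":[0,0,0],"spin":0}
  ],
  "grip": 1,
  "newtons": 50
}}

```text
clock: 8.6
position: [0.5563, -0.0478, 0.1786]
ee_rot: [0.619, 0.786, 0.001, 0.002]
ft_force: [0.4, 1.5, 7.8]
grip_width: 0.714
grasp_force: 55.2
```

>>> {"api": "arm_command", "payload": {
  "plan": [
    {"dp":[0,0,-20],"spin":0},
    {"dp":[0,0,-40],"spin":0},
    {"dp":[0,0,-20],"spin":0},
    {"dp":[0,0,0],"spin":0},
    {"dp":[0,0,0],"spin":0}
  ]
}}

```text
clock: 9.1
position: [0.5547, -0.0485, 0.256]
ee_rot: [0.619, 0.785, -0.0, 0.001]
ft_force: [0.1, 0.5, -4.1]
grip_width: 0.714
grasp_force: 55.8
```

>>> {"api": "arm_command", "payload": {
  "plan": [
    {"dp":[0,30,0],"spin":0},
    {"dp":[0,-30,0],"spin":0},
    {"dp":[0,30,0],"spin":0},
    {"dp":[0,-30,0],"spin":0},
    {"dp":[0,0,0],"spin":0}
  ]
}}

```text
clock: 9.6
position: [0.5524, -0.0489, 0.2526]
ee_rot: [0.619, 0.785, -0.002, -0.003]
ft_force: [0.4, -1.1, -4.1]
grip_width: 0.713
grasp_force: 57.3
```

```bash
cat > f.py <<'E'
from h import *
for i in range(7):
    o=manip.get_obs(); a=np.array([[np.cos(TH),np.sin(TH)],[np.sin(TH),-np.cos(TH)]])@o['ft_force'][:2]
    print(round(float(o['clock']),2),a.round(2),round(float(o['ft_force'][2]),2),o['torque'].round(2)); viewer.camera('wrist')
E
python3 f.py
```

```text
9.6 [-1.12  0.16] -4.14 [-0.03  0.   -0.04]
9.65 [0.29 0.36] -2.37 [-0.01 -0.02 -0.04]
9.7 [-0.33  0.06] -3.22 [-0.03 -0.02 -0.03]
9.75 [-0.01  0.63] -2.43 [0.01 0.01 0.08]
9.8 [0.7  0.03] -2.56 [ 0.02 -0.04  0.04]
9.85 [-0.18  0.26] -3.2 [-0.01 -0.01  0.04]
9.9 [0.77 0.28] -2.37 [0.06 0.   0.02]
```

>>> {"api": "arm_command", "payload": {
  "plan": [
    {"dp":[0,40,0],"spin":0},
    {"dp":[0,-40,0],"spin":0},
    {"dp":[0,40,0],"spin":0},
    {"dp":[0,-40,0],"spin":0}
  ]
}}

```text
clock: 10.35
position: [0.5598, -0.0454, 0.2512]
ee_rot: [0.617, 0.787, 0.004, -0.004]
ft_force: [-0.2, 0.3, -1.5]
grip_width: 0.709
grasp_force: 57.7
```

```bash
python3 f.py
```

```text
10.35 [ 0.3  -0.18] -1.46 [ 0.03 -0.02  0.02]
10.4 [ 0.11 -5.57] -3.75 [-0.16  0.43 -0.02]
10.45 [-0.39  0.27] -2.26 [-0.03  0.01 -0.02]
10.5 [-0.3   0.76] -2.76 [-0.05 -0.05  0.03]
10.55 [0.18 0.04] -2.86 [-0.05  0.01  0.  ]
10.6 [ 0.53 -0.16] -3.58 [ 0.07 -0.02 -0.03]
10.65 [0.29 0.  ] -3.33 [ 0.02 -0.03  0.  ]
```

>>> {"api": "arm_command", "payload": {
  "plan": [
    {"dp":[40,0,0],"spin":0},
    {"dp":[-40,0,0],"spin":0},
    {"dp":[40,0,0],"spin":0},
    {"dp":[-40,0,0],"spin":0}
  ]
}}

```text
clock: 11.1
position: [0.5544, -0.0387, 0.2572]
ee_rot: [0.614, 0.789, 0.002, -0.001]
ft_force: [0.7, 3.0, -2.0]
grip_width: 0.711
grasp_force: 57.9
```

```bash
python3 f.py
```

```text
11.1 [2.73 1.34] -2.02 [ 0.2  -0.06 -0.05]
11.15 [-11.38  -2.34] -3.68 [-0.89 -0.04  0.03]
11.2 [-1.05  0.11] -3.96 [-0.09  0.03 -0.05]
11.25 [-0.03 -0.03] -2.66 [ 0.06  0.03 -0.04]
11.3 [-0.25 -0.04] -2.48 [0.04 0.01 0.02]
11.35 [ 0.41 -0.09] -3.46 [ 0.02 -0.03  0.  ]
11.4 [-0.38  0.25] -3.06 [ 0.05 -0.01  0.03]
```

```bash
python3 - <<'E'
from h import *
go(rk(-20,-117,110))
E
```

```text
t 11.45 spin 0.0 dp mm [219.6  48.9  -8.9] tilt z [ 0.001  0.    -1.   ] F [ 0.17 -0.21 -2.56] w 0.71
```

>>> {"api": "arm_command", "payload": {
  "plan": [
    {"dp":[40,9,-12],"spin":0},
    {"dp":[45,10,0],"spin":0},
    {"dp":[45,10,0],"spin":0},
    {"dp":[45,10,0],"spin":0},
    {"dp":[45,10,0],"spin":0}
  ]
}}

```text
clock: 11.95
position: [0.5505, 0.1793, 0.2681]
ee_rot: [0.619, 0.786, 0.0, 0.0]
ft_force: [0.7, -0.4, -2.9]
grip_width: 0.712
grasp_force: 57.9
```

>>> {"api": "arm_command", "payload": {
  "plan": [
    {"dp":[0,0,0],"spin":0},
    {"dp":[0,0,0],"spin":0}
  ]
}}

```text
clock: 12.15
position: [0.5503, 0.1793, 0.2678]
ee_rot: [0.617, 0.787, 0.0, -0.0]
ft_force: [0.4, -0.4, -2.6]
grip_width: 0.71
grasp_force: 57.9
```

```bash
python3 - <<'E'
from h import *
go(rk(-20,-117,37))
c,im=snap('wrist','w5')
for p in [(-76,-74,39),(-6,-74,39),(-6,-82,39),(-76,-82,39),(-76,4,39),(-6,4,39),(-6,-4,39),(-76,-4,39),(17,0,41),(17,-78,41),(44,-120,70),(44,160,70),(-80,-160,16)]:
    u=proj(c,rk(*p)); print(p,u.round(1)); cv2.circle(im,tuple(int(v) for v in u.round()),3,(0,0,255),1)
cv2.imwrite('pics/w5m.png',im)
E
```

```text
t 12.15 spin 0.004 dp mm [-2.1  0.2 75.8] tilt z [ 0.     0.001 -1.   ] F [ 0.35 -0.36 -2.63] w 0.71
(-76, -74, 39) [228.7 153.9]
(-6, -74, 39) [343.8 154.5]
(-6, -82, 39) [343.5 167.4]
(-76, -82, 39) [229.7 166.9]
(-76, 4, 39) [217.5   9.4]
(-6, 4, 39) [347.6  10.3]
(-6, -4, 39) [347.2  26.9]
(-76, -4, 39) [218.8  26. ]
(17, 0, 41) [390.6  18. ]
(17, -78, 41) [381.8 161.8]
(44, -120, 70) [435.2 246. ]
(44, 160, 70) [ 541.7 -615.6]
(-80, -160, 16) [240.3 262.8]
```

View pics/w5m.png

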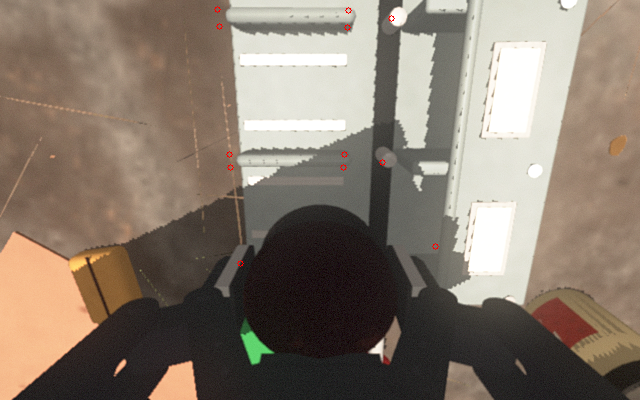

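```bash
sed -i 's/^RK=.*/RK=np.array([0.5470,0.2966,0.2363]); TH=RK[2]+np.pi\/2/' h.py; python3 - <<'E'
from h import *
c=cam('wrist'); o=manip.get_obs(); p=o['position']; zt=p[2]-.155+.017
ctr=unproj(c,(319,281),zt); print('tin rel world',(ctr-p)[:2]*1000, 'edges', [((unproj(c,(319,r),zt)-p)[:2]*1000).round(1).tolist() for r in (205,358)], proj(c,[p[0],p[1],zt]))
go(rk(-20,-117,37))
E
```

```text
tin rel world [-2.57312563  8.32141428] edges [[-9.5, 37.1], [5.6, -25.6]] [320.43889409 301.31528756]
t 12.2 spin 0.001 dp mm [-0.3  4.2 75.7] tilt z [ 0. -0. -1.] F [-0.02 -0.11 -2.99] w 0.71
```

```bash
python3 - <<'E'
from h import *
print(np.array(viewer.camera_params('wrist')['T_tool_cam']).round(3))
c=cam('wrist'); o=manip.get_obs(); p=o['position']; zb=p[2]-.1786
m=R.from_quat(o['ee_rot']).as_matrix()
for off in (0,4,7):
    q=[]
    for a in np.linspace(0,6.28,60):
        for z,r in((.038,.031),(.026,.031),(0,.03)):
            q.append(proj(c,np.array([p[0],p[1],zb+z])+m[:,0]*(off/1000)+np.array([np.cos(a)*r,np.sin(a)*r,0])))
    q=np.array(q); print(off,q.min(0),q.max(0))
im=cv2.imread('pics/w5.png'); print(im[190:225:2,320].max(1).tolist()); print(im[280,225:260:2].max(1).tolist(),im[280,380:410:2].max(1).tolist())
E
```

```text
[[ 0.001 -0.957 -0.289  0.074]
 [ 1.     0.001  0.001 -0.   ]
 [-0.001 -0.289  0.957  0.031]
 [ 0.     0.     0.     1.   ]]
0 [239.79210332 194.6782667 ] [401.03194   362.5501807]
4 [239.0641576  186.47114783] [401.78630583 354.59084637]
7 [238.50859461 180.23345218] [402.36200777 348.5336981 ]
[104, 110, 107, 105, 105, 105, 108, 88, 47, 49, 41, 47, 36, 43, 37, 44, 35, 36]
[106, 104, 106, 81, 41, 34, 33, 38, 31, 34, 34, 33, 15, 28, 42, 27, 23, 27] [34, 21, 27, 32, 41, 29, 35, 37, 33, 39, 36, 41, 43, 44, 44]
```

```bash
python3 - <<'E'
import cv2,numpy as np
im=cv2.imread('pics/w5.png')[170:370,220:420].astype(float)
im=255*(np.clip(im,0,110)/110)**.6
cv2.imwrite('pics/w5c.png',cv2.resize(im.astype('uint8'),None,fx=3,fy=3,interpolation=cv2.INTER_CUBIC))
E
```

View pics/w5c.png

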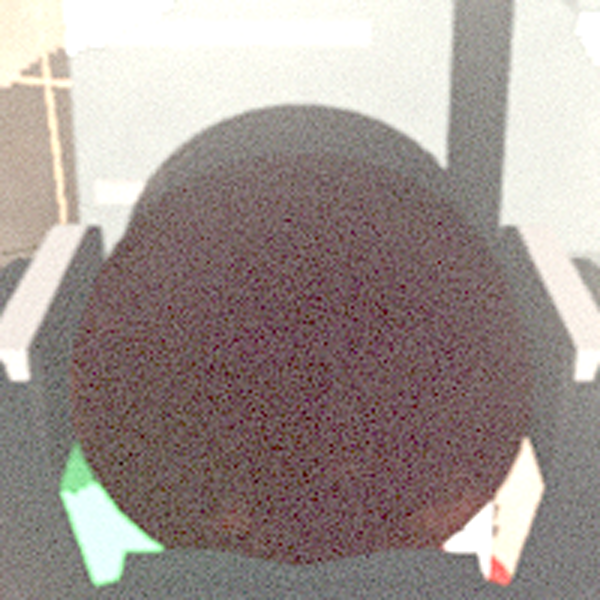

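```bash
python3 - <<'E'
from h import *
from scipy.optimize import least_squares
c=cam('wrist'); o=manip.get_obs(); p=o['position']
m=R.from_quat(o['ee_rot']).as_matrix(); A=np.linspace(0,6.28,120)
def ext(off,dz,z,r): 
    zb=p[2]-.1786+dz
    return np.array([proj(c,np.array([p[0],p[1],zb+z])+m[:,0]*off+np.array([np.cos(a)*r,np.sin(a)*r,0])) for a in A])
def f(q):
    L=ext(q[0],q[1],.038,.031);B=ext(q[0],q[1],0,.03)
    return [L[:,1].min()-220.7,B[:,1].min()-205,L[:,0].max()-L[:,0].min()-152]
s=least_squares(f,[0.001,0.001],diff_step=1e-3,x_scale=.01); print(s.x*1000,f(s.x))
E
```

```text
[-4.31631055 -7.48502808] [np.float64(4.852058640412508), np.float64(-6.269623079888561), np.float64(-0.9168075241064173)]
```

>>> {"api": "arm_command", "payload": {
  "plan": [
    {"dp":[0,4,15],"spin":0},
    {"dp":[0,0,15],"spin":0},
    {"dp":[0,0,0],"spin":0},
    {"dp":[0,0,0],"spin":0}
  ]
}}

```text
clock: 12.6
position: [0.5548, 0.1773, 0.2368]
ee_rot: [0.619, 0.785, -0.001, -0.001]
ft_force: [0.9, -0.0, -2.6]
grip_width: 0.713
grasp_force: 57.9
```

```bash
python3 - <<'E'
from h import *
go(rk(-20,-117,37))
c,im=snap('wrist','w6')
for p in [(-6,-82,39),(-76,-82,39),(-6,-74,39),(17,-78,41),(-20,-82,39),(-20,-152,39)]:
    print(p,proj(c,rk(*p)).round(1))
im=im[120:320,220:420].astype(float)
im=255*(np.clip(im,0,110)/110)**.6
cv2.imwrite('pics/w6c.png',cv2.resize(im.astype('uint8'),None,fx=3,fy=3,interpolation=cv2.INTER_CUBIC))
E
```

```text
t 12.6 spin -0.001 dp mm [ 0.8  0.4 44.8] tilt z [-0.002 -0.    -1.   ] F [ 0.94 -0.04 -2.6 ] w 0.71
(-6, -82, 39) [348.4 173.8]
(-76, -82, 39) [214.3 173.7]
(-6, -74, 39) [348.8 158.6]
(17, -78, 41) [393.9 167. ]
(-20, -82, 39) [321.6 173.8]
(-20, -152, 39) [321.5 291. ]
```

View pics/w6c.png

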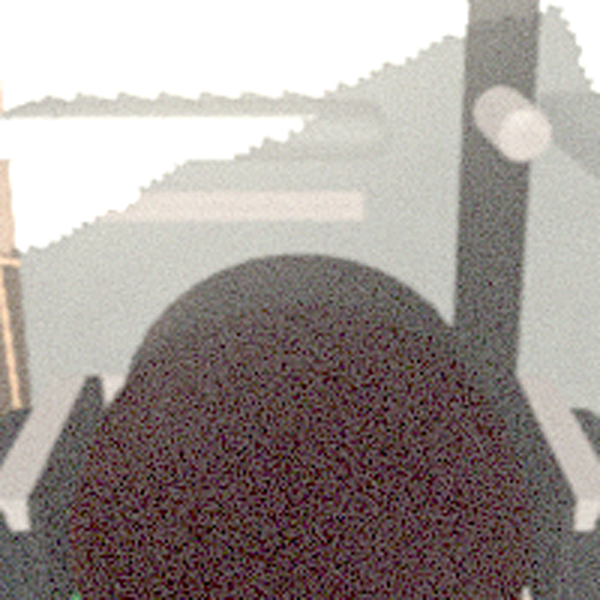

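```bash
python3 - <<'E'
from h import *
c=cam('wrist')
ri=lambda w:R.from_euler('z',-RK[2]).as_matrix()@(w-[RK[0],RK[1],0])*1000
for z in (.050,.055,.058): print(z,ri(unproj(c,(320,205),z)).round(1))
for z in (.088,.093,.096): print(z,ri(unproj(c,(320,120+302/3),z)).round(1))
print(ri(unproj(c,(320,173),.039)).round(1))
E
```

```text
0.05 [-20.4 -95.5  50. ]
0.055 [-20.4 -93.8  55. ]
0.058 [-20.4 -92.8  58. ]
0.088 [-20.4 -89.3  88. ]
0.093 [-20.4 -87.4  93. ]
0.096 [-20.4 -86.2  96. ]
[-20.4 -81.5  39. ]
```

>>> {"api": "arm_command", "payload": {
  "plan": [
    {"dp":[3,0,8],"spin":0},
    {"dp":[0,0,8],"spin":0},
    {"dp":[0,0,8],"spin":0},
    {"dp":[0,0,0],"spin":0}
  ]
}}

```text
clock: 13.05
position: [0.5537, 0.1805, 0.2122]
ee_rot: [0.619, 0.785, -0.001, -0.001]
ft_force: [-0.3, -1.5, -2.5]
grip_width: 0.714
grasp_force: 57.9
```

>>> {"api": "arm_command", "payload": {
  "plan": [
    {"dp":[0,0,5],"spin":0},
    {"dp":[0,0,5],"spin":0},
    {"dp":[0,0,0],"spin":0}
  ]
}}

```text
clock: 13.35
position: [0.554, 0.1807, 0.203]
ee_rot: [0.619, 0.785, -0.0, -0.0]
ft_force: [0.8, 0.7, -3.3]
grip_width: 0.716
grasp_force: 57.9
```

>>> {"api": "arm_command", "payload": {
  "plan": [
    {"dp":[0,0,4],"spin":0},
    {"dp":[0,0,4],"spin":0},
    {"dp":[0,0,0],"spin":0}
  ]
}}

```text
clock: 13.65
position: [0.554, 0.1807, 0.1951]
ee_rot: [0.619, 0.785, -0.0, -0.0]
ft_force: [-0.2, -0.2, -2.6]
grip_width: 0.713
grasp_force: 57.9
```

>>> {"api": "arm_command", "payload": {
  "plan": [
    {"dp":[0,0,2],"spin":0},
    {"dp":[0,0,0],"spin":0}
  ]
}}

```text
clock: 13.85
position: [0.5542, 0.181, 0.1947]
ee_rot: [0.619, 0.785, -0.0, 0.0]
ft_force: [-5.3, -2.3, 8.6]
grip_width: 0.715
grasp_force: 58.8
```

>>> {"api": "arm_command", "payload": {
  "plan": [
    {"dp":[0,0,0],"spin":0},
    {"dp":[0,0,0],"spin":0},
    {"dp":[0,0,-15],"spin":0},
    {"dp":[0,0,-30],"spin":0},
    {"dp":[0,0,-15],"spin":0}
  ],
  "grip": -0.8
}}

```text
clock: 14.35
position: [0.5548, 0.1814, 0.2568]
ee_rot: [0.619, 0.786, 0.001, 0.001]
ft_force: [0.2, -0.4, 0.8]
grip_width: 0.898
grasp_force: 0.0
```

```bash
python3 - <<'E'
from h import *
go(rk(-75,-117,44))
c,im=snap('wrist','w7')
print([(np.round(R.from_euler('z',-RK[2]).as_matrix()@(np.array(d['position'])-[RK[0],RK[1],0]),3).tolist(),np.round(d['position'],3).tolist(),round(d['score'],2)) for d in finder.find_in('wrist','tin_a')])
E
```

```text
t 14.35 spin -0.0 dp mm [ -3.2 -55.6  57.8] tilt z [ 0.003  0.001 -1.   ] F [ 0.16 -0.36  0.84] w 0.9
[([-0.071, -0.203, 0.03], [0.526, 0.083, 0.03], 0.8), ([-0.019, -0.113, 0.055], [0.555, 0.182, 0.055], 0.77), ([0.039, -0.063, 0.032], [0.6, 0.245, 0.032], 0.47)]
```

>>> {"api": "arm_command", "payload": {
  "plan": [
    {"dp":[-1,-28,0],"spin":0},
    {"dp":[-1,-28,0],"spin":0},
    {"dp":[0,-4,0],"spin":0},
    {"dp":[0,0,10],"spin":0},
    {"dp":[0,0,0],"spin":0}
  ],
  "grip": 1
}}

```text
clock: 14.95
position: [0.4966, 0.1645, 0.2423]
ee_rot: [0.619, 0.785, -0.0, -0.0]
ft_force: [0.4, -0.5, -0.7]
grip_width: 0.043
grasp_force: 0.0
```

>>> {"api": "arm_command", "payload": {
  "plan": [
    {"dp":[0,0,24],"spin":0},
    {"dp":[0,0,24],"spin":0},
    {"dp":[0,0,0],"spin":0},
    {"dp":[0,10,0],"spin":0},
    {"dp":[0,10,0],"spin":0}
  ]
}}

```text
clock: 15.45
position: [0.5171, 0.17, 0.1967]
ee_rot: [0.619, 0.785, 0.0, 0.0]
ft_force: [-2.4, -1.1, -0.6]
grip_width: 0.004
grasp_force: 0.8
```

>>> {"api": "arm_command", "payload": {
  "plan": [
    {"dp":[0,10,0],"spin":0},
    {"dp":[0,10,0],"spin":0},
    {"dp":[0,10,0],"spin":0},
    {"dp":[0,10,0],"spin":0},
    {"dp":[0,10,0],"spin":0}
  ]
}}

```text
clock: 15.95
position: [0.5652, 0.1815, 0.1958]
ee_rot: [0.619, 0.785, -0.0, 0.0]
ft_force: [-3.7, -0.8, 2.2]
grip_width: 0.003
grasp_force: 1.9
```

```bash
python3 - <<'E'
from h import *
go(rk(13,-117,44))
E
```

```text
t 15.95 spin -0.0 dp mm [-0.8 22.3 -3.2] tilt z [-0. -0. -1.] F [-3.65 -0.79  2.19] w 0.0
```

>>> {"api": "arm_command", "payload": {
  "plan": [
    {"dp":[0,8,0],"spin":0},
    {"dp":[0,7,0],"spin":0},
    {"dp":[0,4,0],"spin":0},
    {"dp":[0,0,0],"spin":0}
  ]
}}

```text
clock: 16.35
position: [0.5834, 0.1858, 0.1956]
ee_rot: [0.619, 0.785, 0.0, 0.0]
ft_force: [0.6, 0.0, 0.3]
grip_width: 0.003
grasp_force: 0.0
```

>>> {"api": "arm_command", "payload": {
  "plan": [
    {"dp":[0,3,0],"spin":0},
    {"dp":[0,0,0],"spin":0}
  ]
}}

```text
clock: 16.55
position: [0.5859, 0.1863, 0.1956]
ee_rot: [0.619, 0.785, 0.0, 0.0]
ft_force: [-0.0, -0.7, -0.8]
grip_width: -0.002
grasp_force: 0.2
```

>>> {"api": "arm_command", "payload": {
  "plan": [
    {"dp":[0,2,0],"spin":0},
    {"dp":[0,0,0],"spin":0}
  ]
}}

```text
clock: 16.75
position: [0.5871, 0.1867, 0.1955]
ee_rot: [0.619, 0.785, -0.001, -0.0]
ft_force: [-7.2, -2.2, 4.2]
grip_width: -0.002
grasp_force: 0.8
```

>>> {"api": "arm_command", "payload": {
  "plan": [
    {"dp":[0,2,0],"spin":0},
    {"dp":[0,0,0],"spin":0}
  ]
}}

```text
clock: 16.95
position: [0.5878, 0.1871, 0.1954]
ee_rot: [0.619, 0.786, -0.003, -0.001]
ft_force: [-18.1, -6.9, 12.2]
grip_width: 0.002
grasp_force: 1.6
```

```bash
python3 - <<'E'
from h import *
go(rk(13,-117,44))
E
```

```text
t 16.95 spin 0.0 dp mm [-1.  -1.  -3.6] tilt z [-0.006 -0.003 -1.   ] F [-18.09  -6.88  12.15] w 0.0
```

>>> {"api": "arm_command", "payload": {
  "plan": [
    {"dp":[0,-15,0],"spin":0},
    {"dp":[0,-20,-20],"spin":0},
    {"dp":[0,0,-50],"spin":0},
    {"dp":[0,0,-50],"spin":0},
    {"dp":[-40,-15,0],"spin":0}
  ],
  "grip": -1
}}

```text
clock: 17.45
position: [0.5511, 0.1429, 0.3231]
ee_rot: [0.616, 0.788, 0.006, 0.003]
ft_force: [1.7, -0.1, 0.7]
grip_width: 0.848
grasp_force: 0.0
```

```bash
python3 - <<'E'
from h import *
go((.441,-.064,.12)); go((.425,-.178,.12))
E
```

```text
t 17.45 spin 0.008 dp mm [-175.4 -155.5   48.1] tilt z [ 0.011  0.006 -1.   ] F [ 1.68 -0.11  0.71] w 0.85
t 17.45 spin 0.008 dp mm [-282.4 -197.7   48.1] tilt z [ 0.011  0.006 -1.   ] F [ 1.68 -0.11  0.71] w 0.85
```

>>> {"api": "arm_command", "payload": {
  "plan": [
    {"dp":[-35,-30,0],"spin":0},
    {"dp":[-35,-30,0],"spin":0},
    {"dp":[-35,-30,0],"spin":0},
    {"dp":[-35,-30,0],"spin":0},
    {"dp":[-30,-30,0],"spin":0}
  ]
}}

```text
clock: 17.95
position: [0.4433, -0.0656, 0.316]
ee_rot: [0.619, 0.785, 0.0, 0.001]
ft_force: [0.2, -0.7, 0.4]
grip_width: 0.997
grasp_force: 0.0
```

>>> {"api": "arm_command", "payload": {
  "plan": [
    {"dp":[0,0,0],"spin":0},
    {"dp":[0,0,0],"spin":0}
  ]
}}

```text
clock: 18.15
position: [0.4442, -0.0644, 0.3161]
ee_rot: [0.62, 0.785, -0.0, 0.001]
ft_force: [0.7, 1.7, -0.2]
grip_width: 0.998
grasp_force: 0.0
```

```bash
cat > tf.py <<'E'
from h import *
c,im=snap('wrist','wl')
L=[(d['position'],round(d['score'],2)) for d in finder.find_in('wrist','tin_a')]
for p,s in L:
    uv=proj(c,p); x,y=[int(np.clip(v,5,b-6)) for v,b in zip(uv,(640,400))]
    print(np.round(p,3),s,uv.round(),im[y-4:y+5,x-4:x+5].reshape(-1,3).mean(0).round()); go((p[0],p[1],.024))
E
python3 tf.py
```

```text
[0.514 0.058 0.04 ] 0.91 [460.  53.] [109. 203.  98.]
t 18.25 spin 0.001 dp mm [101.3  96.1 137. ] tilt z [ 0.001 -0.    -1.   ] F [-0.24  0.47  0.23] w 1.0
[ 0.657 -0.058  0.037] 0.78 [572. 244.] [ 91. 171. 255.]
t 18.25 spin 0.001 dp mm [-44.7 207.9 137. ] tilt z [ 0.001 -0.    -1.   ] F [-0.24  0.47  0.23] w 1.0
[ 0.421 -0.179  0.04 ] 0.72 [264. 312.] [37. 42. 71.]
t 18.25 spin 0.001 dp mm [-107.6  -50.   137. ] tilt z [ 0.001 -0.    -1.   ] F [-0.24  0.47  0.23] w 1.0
[ 0.438 -0.065  0.04 ] 0.6 [312. 194.] [36. 47. 78.]
t 18.25 spin 0.001 dp mm [ -0.4  -7.1 137. ] tilt z [ 0.001 -0.    -1.   ] F [-0.24  0.47  0.23] w 1.0
[ 0.533 -0.151  0.039] 0.55 [395. 310.] [ 93. 173. 255.]
t 18.25 spin 0.001 dp mm [-106.4   64.8  137. ] tilt z [ 0.001 -0.    -1.   ] F [-0.24  0.47  0.23] w 1.0
```

>>> {"api": "arm_command", "payload": {
  "plan": [
    {"dp":[0,-6,40],"spin":0},
    {"dp":[0,0,45],"spin":0},
    {"dp":[0,0,45],"spin":0},
    {"dp":[0,0,5],"spin":0},
    {"dp":[0,0,0],"spin":0}
  ]
}}

```text
clock: 18.75
position: [0.4389, -0.0638, 0.1807]
ee_rot: [0.618, 0.786, 0.0, -0.001]
ft_force: [0.6, -0.0, 1.7]
grip_width: 1.0
grasp_force: 0.0
```

>>> {"api": "arm_command", "payload": {
  "plan": [
    {"dp":[0,0,0],"spin":0},
    {"dp":[0,0,0],"spin":0},
    {"dp":[0,0,0],"spin":0},
    {"dp":[0,0,0],"spin":0},
    {"dp":[0,0,0],"spin":0}
  ],
  "grip": 1
}}

```text
clock: 19.25
position: [0.4394, -0.0649, 0.1831]
ee_rot: [0.619, 0.785, 0.0, 0.002]
ft_force: [-3.9, 0.7, 13.1]
grip_width: 0.713
grasp_force: 51.0
```

>>> {"api": "arm_command", "payload": {
  "plan": [
    {"dp":[0,0,-20],"spin":0},
    {"dp":[0,0,-40],"spin":0},
    {"dp":[0,0,-20],"spin":0},
    {"dp":[0,0,0],"spin":0},
    {"dp":[0,0,0],"spin":0}
  ]
}}

```text
clock: 19.75
position: [0.4384, -0.0652, 0.2613]
ee_rot: [0.619, 0.785, -0.0, 0.001]
ft_force: [-0.0, -0.0, -5.0]
grip_width: 0.716
grasp_force: 56.1
```

>>> {"api": "arm_command", "payload": {
  "plan": [
    {"dp":[40,0,0],"spin":0},
    {"dp":[-40,0,0],"spin":0},
    {"dp":[40,0,0],"spin":0},
    {"dp":[-40,0,0],"spin":0}
  ]
}}

```text
clock: 20.15
position: [0.4376, -0.0582, 0.2599]
ee_rot: [0.615, 0.789, 0.001, -0.001]
ft_force: [2.0, -0.4, -2.0]
grip_width: 0.714
grasp_force: 56.1
```

```bash
python3 f.py
```

```text
20.15 [-0.81  1.83] -2.01 [-0.01 -0.18 -0.03]
20.2 [-10.95  -2.1 ] -2.97 [-0.91 -0.06  0.  ]
20.25 [ 0.1  -0.17] -2.95 [-0.    0.    0.01]
20.3 [0.96 0.28] -3.73 [ 0.06 -0.03  0.02]
20.35 [0.27 0.47] -3.54 [0.08 0.04 0.03]
20.4 [1.17 0.38] -2.99 [-0.    0.    0.06]
20.45 [0.45 0.38] -3.33 [-0.01  0.04  0.02]
```

>>> {"api": "arm_command", "payload": {
  "plan": [
    {"dp":[0,40,0],"spin":0},
    {"dp":[0,-40,0],"spin":0},
    {"dp":[0,40,0],"spin":0},
    {"dp":[0,-40,0],"spin":0}
  ]
}}

```text
clock: 20.9
position: [0.443, -0.0622, 0.2555]
ee_rot: [0.617, 0.787, 0.005, -0.007]
ft_force: [-0.4, -0.4, -0.6]
grip_width: 0.71
grasp_force: 57.0
```

```bash
python3 f.py
```

```text
20.9 [-0.33 -0.45] -0.58 [0.04 0.01 0.03]
20.95 [ 0.47 -5.2 ] -6.13 [-0.07  0.58  0.  ]
21.0 [-0.22 -0.02] -3.41 [-0.06 -0.04  0.  ]
21.05 [ 0.55 -0.05] -2.34 [-0.   -0.08  0.02]
21.1 [-1.03  0.04] -2.1 [ 0.03 -0.12 -0.  ]
21.15 [-0.23  0.52] -2.85 [ 0.01 -0.    0.04]
21.2 [-0.38 -0.49] -3.33 [0.03 0.04 0.04]
```

>>> {"api": "arm_command", "payload": {
  "plan": [
    {"dp":[25,0,0],"spin":0},
    {"dp":[-25,0,0],"spin":0},
    {"dp":[25,0,0],"spin":0},
    {"dp":[-25,0,0],"spin":0},
    {"dp":[25,0,0],"spin":0}
  ]
}}

```text
clock: 21.75
position: [0.4338, -0.0445, 0.2615]
ee_rot: [0.621, 0.784, -0.0, 0.002]
ft_force: [0.2, 1.6, -2.9]
grip_width: 0.706
grasp_force: 57.3
```

```bash
sed -i 's/range(7)/range(10)/' f.py; python3 f.py; python3 -c "
from h import *
go(rk(-20,-39,115)); go(rk(-20,-39,39)); go((.421,-.179,.12))"
```

```text
21.75 [1.51 0.57] -2.86 [ 0.07 -0.   -0.02]
21.8 [6.89 0.71] -4.07 [0.56 0.05 0.05]
21.85 [-0.12 -0.26] -3.69 [-0.    0.01  0.09]
21.9 [0.03 0.49] -3.79 [-0.04 -0.02 -0.01]
21.95 [0.38 0.25] -3.3 [-0.02  0.03 -0.02]
22.0 [0.26 0.25] -3.14 [ 0.04 -0.03 -0.02]
22.05 [0.35 0.59] -3.13 [-0.04 -0.03 -0.01]
22.1 [-0.15 -0.39] -3.67 [-0.06  0.02 -0.03]
22.15 [-0.06  0.33] -2.38 [-0.01 -0.01 -0.03]
22.2 [-0.43  0.37] -3.53 [0.01 0.04 0.03]
t 22.25 spin -0.001 dp mm [262.4 170.1  -9.2] tilt z [ 0. -0. -1.] F [ 0.28 -0.23 -2.93] w 0.71
t 22.25 spin -0.001 dp mm [262.4 170.1  66.8] tilt z [ 0. -0. -1.] F [ 0.28 -0.23 -2.93] w 0.71
t 22.25 spin -0.001 dp mm [-131.4  -43.7  -14.2] tilt z [ 0. -0. -1.] F [ 0.28 -0.23 -2.93] w 0.71
```

>>> {"api": "arm_command", "payload": {
  "plan": [
    {"dp":[38,24,-20],"spin":0},
    {"dp":[38,24,0],"spin":0},
    {"dp":[38,24,0],"spin":0},
    {"dp":[38,24,0],"spin":0},
    {"dp":[38,24,0],"spin":0}
  ]
}}

```text
clock: 22.75
position: [0.5056, 0.1733, 0.2806]
ee_rot: [0.62, 0.785, -0.0, 0.0]
ft_force: [0.6, -0.7, -2.3]
grip_width: 0.708
grasp_force: 57.4
```

>>> {"api": "arm_command", "payload": {
  "plan": [
    {"dp":[37,25,0],"spin":0},
    {"dp":[37,25,0],"spin":0},
    {"dp":[0,0,20],"spin":0},
    {"dp":[0,0,20],"spin":0},
    {"dp":[0,0,0],"spin":0}
  ]
}}

```text
clock: 23.25
position: [0.5356, 0.255, 0.2377]
ee_rot: [0.619, 0.785, -0.002, -0.001]
ft_force: [-1.3, -0.5, -3.4]
grip_width: 0.707
grasp_force: 57.4
```

```bash
cat > lane.py <<'E'
from h import *
import sys
y=float(sys.argv[1]); go(rk(-20,y,39))
c,im=snap('wrist','wlane'); ri=lambda w:R.from_euler('z',-RK[2]).as_matrix()@(w-[RK[0],RK[1],0])*1000
u0=proj(c,rk(-20,y,100))[0]; col=im[:,int(u0)-3:int(u0)+4].max(2).mean(1)
print('rack wall rows',[proj(c,rk(-20,y+d,39)).round(0)[1] for d in (43,35)]); print(int(u0),[(r,int(col[r])) for r in range(120,240,3)])
zb=manip.get_obs()['position'][2]-.1825
for r in range(195,240,5): print(r,'bottom-edge ctr y',(ri(unproj(c,(u0,r),zb))[1]-30).round(1),'lid ctr',(ri(unproj(c,(u0,r),zb+.038))[1]-31).round(1))
E
python3 lane.py -39
```

```text
t 23.25 spin -0.0 dp mm [-1.2  0.8 43.7] tilt z [-0.005 -0.002 -1.   ] F [-1.34 -0.53 -3.4 ] w 0.71
rack wall rows [np.float64(162.0), np.float64(177.0)]
324 [(120, 178), (123, 254), (126, 252), (129, 253), (132, 242), (135, 182), (138, 183), (141, 183), (144, 183), (147, 182), (150, 157), (153, 97), (156, 81), (159, 81), (162, 85), (165, 89), (168, 92), (171, 84), (174, 79), (177, 86), (180, 85), (183, 84), (186, 94), (189, 58), (192, 40), (195, 36), (198, 36), (201, 34), (204, 33), (207, 30), (210, 31), (213, 30), (216, 30), (219, 27), (222, 27), (225, 28), (228, 23), (231, 23), (234, 24), (237, 22)]
195 bottom-edge ctr y -38.7 lid ctr -28.3
200 bottom-edge ctr y -41.2 lid ctr -30.2
205 bottom-edge ctr y -43.7 lid ctr -32.1
210 bottom-edge ctr y -46.3 lid ctr -34.0
215 bottom-edge ctr y -48.8 lid ctr -35.9
220 bottom-edge ctr y -51.4 lid ctr -37.9
225 bottom-edge ctr y -54.1 lid ctr -39.8
230 bottom-edge ctr y -56.7 lid ctr -41.8
235 bottom-edge ctr y -59.4 lid ctr -43.8
```

>>> {"api": "arm_command", "payload": {
  "plan": [
    {"dp":[-4,1,8],"spin":0},
    {"dp":[0,0,8],"spin":0},
    {"dp":[0,0,8],"spin":0},
    {"dp":[0,0,0],"spin":0}
  ]
}}

```text
clock: 23.7
position: [0.5379, 0.2515, 0.2156]
ee_rot: [0.619, 0.785, -0.001, -0.0]
ft_force: [-0.7, -0.1, -3.1]
grip_width: 0.714
grasp_force: 57.4
```

>>> {"api": "arm_command", "payload": {
  "plan": [
    {"dp":[0,0,5],"spin":0},
    {"dp":[0,0,5],"spin":0},
    {"dp":[0,0,0],"spin":0}
  ]
}}

```text
clock: 24.0
position: [0.5379, 0.2519, 0.206]
ee_rot: [0.619, 0.785, -0.0, -0.0]
ft_force: [0.2, 0.5, -3.7]
grip_width: 0.71
grasp_force: 57.4
```

>>> {"api": "arm_command", "payload": {
  "plan": [
    {"dp":[0,0,4],"spin":0},
    {"dp":[0,0,0],"spin":0}
  ]
}}

```text
clock: 24.2
position: [0.538, 0.252, 0.2023]
ee_rot: [0.619, 0.785, -0.0, -0.0]
ft_force: [0.6, 0.4, -3.7]
grip_width: 0.713
grasp_force: 57.4
```

>>> {"api": "arm_command", "payload": {
  "plan": [
    {"dp":[0,0,3],"spin":0},
    {"dp":[0,0,1],"spin":0},
    {"dp":[0,0,0],"spin":0}
  ]
}}

```text
clock: 24.5
position: [0.5382, 0.2523, 0.1994]
ee_rot: [0.619, 0.785, 0.0, 0.0]
ft_force: [-3.4, -1.2, 3.3]
grip_width: 0.712
grasp_force: 58.1
```

>>> {"api": "arm_command", "payload": {
  "plan": [
    {"dp":[0,0,0],"spin":0},
    {"dp":[0,0,0],"spin":0},
    {"dp":[0,0,-15],"spin":0},
    {"dp":[0,0,-30],"spin":0},
    {"dp":[0,0,-15],"spin":0}
  ],
  "grip": -0.8
}}

```text
clock: 25.0
position: [0.5385, 0.2527, 0.2618]
ee_rot: [0.619, 0.785, 0.001, 0.001]
ft_force: [-0.1, 1.5, 0.1]
grip_width: 0.902
grasp_force: 0.0
```

```bash
python3 - <<'E'
from h import *
go(rk(-79,-39,41))
c,im=snap('wrist','w8')
print([(np.round(R.from_euler('z',-RK[2]).as_matrix()@(np.array(d['position'])-[RK[0],RK[1],0]),3).tolist(),round(d['score'],2)) for d in finder.find_in('wrist','tin_a')])
E
```

```text
t 25.0 spin -0.0 dp mm [  1.7 -60.5  65.8] tilt z [ 0.003  0.001 -1.   ] F [-0.15  1.53  0.11] w 0.9
[([-0.015, -0.036, 0.055], 0.8), ([0.034, -0.11, 0.055], 0.72)]
```

>>> {"api": "arm_command", "payload": {
  "plan": [
    {"dp":[1,-28,0],"spin":0},
    {"dp":[1,-28,0],"spin":0},
    {"dp":[0,-4,0],"spin":0},
    {"dp":[0,0,15],"spin":0},
    {"dp":[0,0,0],"spin":0}
  ],
  "grip": 1
}}

```text
clock: 25.6
position: [0.4795, 0.2392, 0.2416]
ee_rot: [0.619, 0.785, -0.001, -0.0]
ft_force: [0.5, -1.0, -0.4]
grip_width: 0.043
grasp_force: 0.0
```

>>> {"api": "arm_command", "payload": {
  "plan": [
    {"dp":[0,0,24],"spin":0},
    {"dp":[0,0,26],"spin":0},
    {"dp":[0,0,0],"spin":0},
    {"dp":[0,10,0],"spin":0},
    {"dp":[0,10,0],"spin":0}
  ]
}}

```text
clock: 26.1
position: [0.4998, 0.2449, 0.1943]
ee_rot: [0.619, 0.785, -0.0, 0.0]
ft_force: [-1.6, 0.5, -0.1]
grip_width: 0.001
grasp_force: 0.8
```

>>> {"api": "arm_command", "payload": {
  "plan": [
    {"dp":[0,11,0],"spin":0},
    {"dp":[0,11,0],"spin":0},
    {"dp":[0,11,0],"spin":0},
    {"dp":[0,11,0],"spin":0},
    {"dp":[0,11,0],"spin":0}
  ]
}}

```text
clock: 26.6
position: [0.5531, 0.2578, 0.1939]
ee_rot: [0.619, 0.785, -0.0, 0.0]
ft_force: [-3.2, -1.1, 2.8]
grip_width: -0.003
grasp_force: 1.9
```

>>> {"api": "arm_command", "payload": {
  "plan": [
    {"dp":[0,8,0],"spin":0},
    {"dp":[0,5,0],"spin":0},
    {"dp":[0,0,0],"spin":0}
  ]
}}

```text
clock: 26.9
position: [0.5656, 0.2606, 0.1936]
ee_rot: [0.619, 0.785, 0.0, 0.0]
ft_force: [-0.5, 0.2, 0.5]
grip_width: -0.002
grasp_force: 0.0
```

>>> {"api": "arm_command", "payload": {
  "plan": [
    {"dp":[0,3,0],"spin":0},
    {"dp":[0,0,0],"spin":0}
  ]
}}

```text
clock: 27.1
position: [0.5672, 0.2612, 0.1935]
ee_rot: [0.619, 0.786, -0.001, -0.0]
ft_force: [-5.0, -0.9, 2.3]
grip_width: -0.004
grasp_force: 0.4
```

```bash
python3 -c "
from h import *
go(rk(14,-39,41))"
```

```text
t 27.1 spin 0.0 dp mm [ 0.2  2.6 -2.5] tilt z [-0.002 -0.001 -1.   ] F [-4.97 -0.89  2.28] w -0.0
```

Now push to contact, retreat, and go over the last tin.

>>> {"api": "arm_command", "payload": {
  "plan": [
    {"dp":[0,2,0],"spin":0},
    {"dp":[0,1,0],"spin":0},
    {"dp":[0,0,0],"spin":0}
  ]
}}

```text
clock: 27.4
position: [0.5682, 0.2617, 0.1934]
ee_rot: [0.619, 0.786, -0.004, -0.001]
ft_force: [-19.8, -8.4, 14.8]
grip_width: -0.002
grasp_force: 2.0
```

>>> {"api": "arm_command", "payload": {
  "plan": [
    {"dp":[0,1,0],"spin":0},
    {"dp":[0,0,0],"spin":0}
  ]
}}

```text
clock: 27.6
position: [0.5685, 0.2618, 0.1933]
ee_rot: [0.618, 0.786, -0.004, -0.002]
ft_force: [-26.1, -10.5, 18.9]
grip_width: 0.004
grasp_force: 2.2
```

>>> {"api": "arm_command", "payload": {
  "plan": [
    {"dp":[0,-15,0],"spin":0},
    {"dp":[0,-20,-20],"spin":0},
    {"dp":[0,0,-50],"spin":0},
    {"dp":[0,0,-50],"spin":0},
    {"dp":[0,0,0],"spin":0}
  ],
  "grip": -1
}}

```text
clock: 28.1
position: [0.5387, 0.2554, 0.3207]
ee_rot: [0.619, 0.785, 0.005, 0.003]
ft_force: [1.2, -0.1, -1.0]
grip_width: 0.846
grasp_force: 0.0
```

```bash
python3 -c "
from h import *
go((.421,-.179,.16))"
```

```text
t 28.1 spin -0.0 dp mm [-394.8 -216.2    5.7] tilt z [ 0.01   0.004 -1.   ] F [ 1.16 -0.07 -1.02] w 0.85
```

>>> {"api": "arm_command", "payload": {
  "plan": [
    {"dp":[-40,-22,0],"spin":0},
    {"dp":[-40,-22,0],"spin":0},
    {"dp":[-40,-22,0],"spin":0},
    {"dp":[-40,-22,0],"spin":0},
    {"dp":[-40,-22,0],"spin":0}
  ]
}}

```text
clock: 28.6
position: [0.4767, 0.032, 0.3137]
ee_rot: [0.619, 0.785, 0.0, 0.001]
ft_force: [0.7, 0.5, 0.6]
grip_width: 1.002
grasp_force: 0.0
```

>>> {"api": "arm_command", "payload": {
  "plan": [
    {"dp":[-40,-22,0],"spin":0},
    {"dp":[-40,-22,0],"spin":0},
    {"dp":[-40,-22,0],"spin":0},
    {"dp":[-40,-22,0],"spin":0},
    {"dp":[-35,-18,0],"spin":0}
  ]
}}

```text
clock: 29.1
position: [0.4188, -0.1829, 0.314]
ee_rot: [0.619, 0.785, -0.001, 0.001]
ft_force: [1.6, 0.4, -0.5]
grip_width: 1.001
grasp_force: 0.0
```

>>> {"api": "arm_command", "payload": {
  "plan": [
    {"dp":[0,0,0],"spin":0},
    {"dp":[0,0,0],"spin":0}
  ]
}}

```text
clock: 29.3
position: [0.4198, -0.181, 0.3137]
ee_rot: [0.62, 0.785, -0.0, 0.0]
ft_force: [-0.1, 1.2, -0.1]
grip_width: 1.001
grasp_force: 0.0
```

```bash
python3 tf.py; python3 -c "
from h import *
print([(np.round(d['position'],3).tolist(),round(d['score'],2)) for n in ('top',) for _ in [snap(n,'t9')] for d in finder.find_in(n,'tin_a')])"
```

```text
[ 0.64  -0.068  0.015] 0.83 [623. 117.] [ 34.  61. 113.]
t 29.4 spin 0.001 dp mm [ 56.8 239.7 134.8] tilt z [ 0. -0. -1.] F [0.05 1.   0.85] w 1.0
[ 0.533 -0.155  0.038] 0.62 [468. 197.] [ 91. 169. 255.]
t 29.4 spin 0.001 dp mm [ -2.2 115.3 134.8] tilt z [ 0. -0. -1.] F [0.05 1.   0.85] w 1.0
[([0.533, -0.157, 0.031], 0.91), ([0.518, 0.056, 0.035], 0.8), ([0.663, -0.056, 0.035], 0.61), ([0.418, -0.173, 0.036], 0.58), ([0.593, 0.267, 0.051], 0.47)]
```

View pics/wl.png

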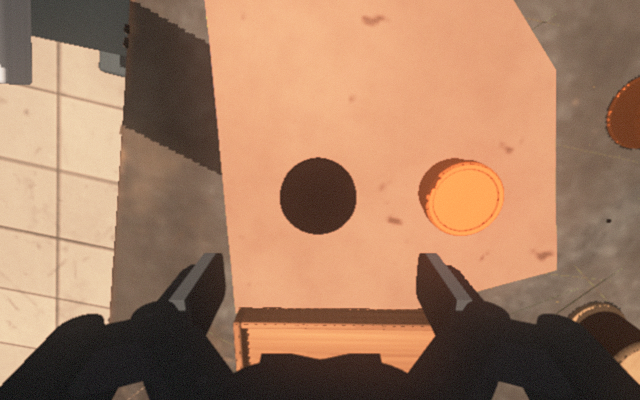

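The dark tin sits at (318,196), almost centred below the gripper, with the orange one clear at (463,197).

>>> {"api": "arm_command", "payload": {
  "plan": [
    {"dp":[-2,-2,40],"spin":0},
    {"dp":[0,0,45],"spin":0},
    {"dp":[0,0,45],"spin":0},
    {"dp":[0,0,3],"spin":0},
    {"dp":[0,0,0],"spin":0}
  ]
}}

```text
clock: 30.0
position: [0.4189, -0.1821, 0.1811]
ee_rot: [0.618, 0.786, 0.0, -0.001]
ft_force: [0.5, 0.0, 0.6]
grip_width: 1.0
grasp_force: 0.0
```

>>> {"api": "arm_command", "payload": {
  "plan": [
    {"dp":[0,0,0],"spin":0},
    {"dp":[0,0,0],"spin":0},
    {"dp":[0,0,0],"spin":0},
    {"dp":[0,0,0],"spin":0},
    {"dp":[0,0,0],"spin":0}
  ],
  "grip": 1
}}

```text
clock: 30.5
position: [0.4195, -0.1832, 0.1833]
ee_rot: [0.619, 0.785, -0.0, 0.002]
ft_force: [-4.7, 1.6, 13.4]
grip_width: 0.715
grasp_force: 51.1
```

>>> {"api": "arm_command", "payload": {
  "plan": [
    {"dp":[0,0,-20],"spin":0},
    {"dp":[0,0,-40],"spin":0},
    {"dp":[0,0,-20],"spin":0},
    {"dp":[0,0,0],"spin":0},
    {"dp":[0,0,0],"spin":0}
  ]
}}

```text
clock: 31.0
position: [0.4184, -0.1831, 0.2613]
ee_rot: [0.619, 0.785, -0.0, 0.001]
ft_force: [-0.2, -0.9, -3.2]
grip_width: 0.711
grasp_force: 56.1
```

>>> {"api": "arm_command", "payload": {
  "plan": [
    {"dp":[40,0,0],"spin":0},
    {"dp":[-40,0,0],"spin":0},
    {"dp":[40,0,0],"spin":0},
    {"dp":[-40,0,0],"spin":0}
  ]
}}

```text
clock: 31.4
position: [0.4171, -0.1759, 0.2587]
ee_rot: [0.615, 0.788, -0.0, -0.003]
ft_force: [0.6, -0.1, -2.2]
grip_width: 0.713
grasp_force: 58.7
```

```bash
python3 f.py
```

```text
31.4 [-0.28  0.52] -2.23 [ 0.03 -0.06  0.08]
31.45 [-29.47   1.43] -7.31 [-3.5  -1.02  0.03]
31.5 [-0.71 -1.32] -3.02 [-0.03  0.    0.02]
31.55 [0.15 0.18] -2.96 [ 0.06  0.05 -0.01]
31.6 [ 0.49 -0.57] -3.61 [ 0.01 -0.02 -0.01]
31.65 [ 0.61 -0.11] -3.43 [-0.    0.03  0.01]
31.7 [-0.19  0.46] -2.81 [ 0.06 -0.   -0.  ]
31.75 [0.35 0.08] -2.27 [-0.02  0.02  0.01]
31.8 [ 0.07 -0.74] -3.45 [ 0.   -0.05 -0.04]
31.85 [-0.33 -0.47] -3.14 [ 0.   -0.02 -0.  ]
```

>>> {"api": "arm_command", "payload": {
  "plan": [
    {"dp":[0,40,0],"spin":0},
    {"dp":[0,-40,0],"spin":0},
    {"dp":[0,40,0],"spin":0},
    {"dp":[0,-40,0],"spin":0}
  ]
}}

```text
clock: 32.3
position: [0.4238, -0.1791, 0.2576]
ee_rot: [0.616, 0.788, 0.005, -0.003]
ft_force: [-13.8, -1.0, 0.4]
grip_width: 0.707
grasp_force: 61.7
```

```bash
python3 f.py
```

```text
32.3 [  2.22 -13.68] 0.37 [-0.27  1.69  0.  ]
32.35 [-1.8  -4.99] -5.93 [-0.15  0.33  0.05]
32.4 [-0.1  -0.89] -2.96 [0.03 0.02 0.07]
32.45 [-0.11  0.36] -3.09 [ 0.03 -0.04  0.  ]
32.5 [0.05 0.53] -2.52 [ 0.02 -0.01  0.05]
32.55 [ 0.49 -0.55] -3.07 [ 0.07 -0.06 -0.01]
32.6 [0.78 0.72] -3.08 [ 0.02  0.02 -0.04]
32.65 [ 0.65 -0.25] -3.5 [ 0.02 -0.03  0.04]
32.7 [ 0.03 -1.64] -2.45 [ 0.01 -0.07  0.04]
32.75 [ 1.38 -0.04] -1.31 [0.1  0.06 0.  ]
```

>>> {"api": "arm_command", "payload": {
  "plan": [
    {"dp":[25,0,0],"spin":0},
    {"dp":[-25,0,0],"spin":0},
    {"dp":[25,0,0],"spin":0},
    {"dp":[-25,0,0],"spin":0},
    {"dp":[25,0,0],"spin":0}
  ]
}}

```text
clock: 33.3
position: [0.4134, -0.1625, 0.2612]
ee_rot: [0.621, 0.784, 0.0, 0.001]
ft_force: [-0.5, 0.4, -1.6]
grip_width: 0.707
grasp_force: 61.4
```

```bash
python3 f.py; python3 -c "
from h import *
go((.498,-.358,.12)); go((.498,-.358,.035));
print('cams?')"
```

```text
33.3 [ 0.52 -0.38] -1.65 [0.06 0.01 0.05]
33.35 [3.25 2.44] -1.47 [ 0.15 -0.14 -0.03]
33.4 [-0.3   0.02] -3.53 [ 0.04 -0.    0.03]
33.45 [-0.17 -0.61] -2.85 [-0.01 -0.03  0.  ]
33.5 [-0.62  0.29] -2.82 [-0.02 -0.01 -0.02]
33.55 [-0.24 -0.04] -3.36 [-0.03 -0.03 -0.02]
33.6 [ 0.02 -0.51] -2.73 [ 0.01 -0.03 -0.03]
33.65 [ 0.13 -0.25] -3.17 [-0.01  0.03  0.05]
33.7 [0.64 0.1 ] -2.01 [ 0.05 -0.03 -0.01]
33.75 [-0.11  0.11] -3.05 [ 0.07  0.02 -0.03]
t 33.8 spin -0.001 dp mm [-213.5   36.3  -14.3] tilt z [ 0. -0. -1.] F [-0.08 -0.24 -3.51] w 0.71
t 33.8 spin -0.001 dp mm [-213.5   36.3   70.7] tilt z [ 0. -0. -1.] F [-0.08 -0.24 -3.51] w 0.71
cams?
```

This tin's readings differ clearly from the other two, with knocks up to 29 N against smooth 11 N stops. It is the loose one, so it goes in the tray.

>>> {"api": "arm_command", "payload": {
  "plan": [
    {"dp":[-43,8,-5],"spin":0},
    {"dp":[-43,8,0],"spin":0},
    {"dp":[-43,8,0],"spin":0},
    {"dp":[-43,8,0],"spin":0},
    {"dp":[-42,7,0],"spin":0}
  ]
}}

```text
clock: 34.3
position: [0.501, -0.3598, 0.2652]
ee_rot: [0.619, 0.785, -0.0, -0.0]
ft_force: [1.1, 0.5, -1.7]
grip_width: 0.709
grasp_force: 61.4
```

>>> {"api": "arm_command", "payload": {
  "plan": [
    {"dp":[0,0,25],"spin":0},
    {"dp":[0,0,25],"spin":0},
    {"dp":[0,0,13],"spin":0},
    {"dp":[0,0,6],"spin":0},
    {"dp":[0,0,0],"spin":0}
  ]
}}

```text
clock: 34.8
position: [0.5006, -0.3575, 0.1965]
ee_rot: [0.619, 0.785, 0.0, -0.0]
ft_force: [0.2, 0.7, -3.1]
grip_width: 0.711
grasp_force: 61.5
```

>>> {"api": "arm_command", "payload": {
  "plan": [
    {"dp":[0,0,4],"spin":0},
    {"dp":[0,0,0],"spin":0}
  ]
}}

```text
clock: 35.0
position: [0.5008, -0.3577, 0.1933]
ee_rot: [0.619, 0.785, -0.0, 0.001]
ft_force: [0.2, -0.4, -2.4]
grip_width: 0.712
grasp_force: 61.5
```

>>> {"api": "arm_command", "payload": {
  "plan": [
    {"dp":[0,0,3],"spin":0},
    {"dp":[0,0,1],"spin":0},
    {"dp":[0,0,0],"spin":0}
  ]
}}

```text
clock: 35.3
position: [0.5012, -0.3574, 0.1913]
ee_rot: [0.619, 0.786, -0.0, 0.001]
ft_force: [-8.4, 6.5, 18.0]
grip_width: 0.707
grasp_force: 63.4
```

>>> {"api": "arm_command", "payload": {
  "plan": [
    {"dp":[0,0,0],"spin":0},
    {"dp":[0,0,0],"spin":0},
    {"dp":[0,0,0],"spin":0},
    {"dp":[0,0,-30],"spin":0},
    {"dp":[0,0,-50],"spin":0}
  ],
  "grip": -1
}}

```text
clock: 35.8
position: [0.4995, -0.3573, 0.2665]
ee_rot: [0.619, 0.785, 0.0, -0.003]
ft_force: [0.5, -0.0, -0.5]
grip_width: 1.002
grasp_force: 0.0
```

>>> {"api": "arm_command", "payload": {
  "plan": [
    {"dp":[0,0,-50],"spin":0},
    {"dp":[0,0,0],"spin":0},
    {"dp":[0,0,0],"spin":0}
  ]
}}

```text
clock: 36.1
position: [0.5009, -0.3578, 0.3201]
ee_rot: [0.619, 0.785, -0.0, 0.001]
ft_force: [-0.1, 0.2, -1.0]
grip_width: 1.0
grasp_force: 0.0
```

```bash
python3 - <<'E'
from h import *
snap('wrist','w10'); print('w',[(np.round(d['position'],3).tolist(),round(d['score'],2)) for d in finder.find_in('wrist','tin_a')])
c,im=snap('top','t10'); print('t',[(np.round(d['position'],3).tolist(),round(d['score'],2)) for d in finder.find_in('top','tin_a')])
a=cv2.resize(im[165:290,165:480],None,fx=2.5,fy=2.5,interpolation=cv2.INTER_CUBIC); cv2.imwrite('pics/t10c.png',a)
go(rk(17,-206,100)); go(rk(17,-245,40))
E
```

```text
w [([0.506, -0.357, 0.045], 0.69)]
t [([0.517, 0.056, 0.035], 0.9), ([0.501, -0.357, 0.043], 0.63), ([0.533, -0.157, 0.034], 0.57), ([0.667, -0.058, 0.039], 0.55), ([0.617, 0.187, 0.052], 0.43)]
t 36.3 spin -0.0 dp mm [419.  215.6  62.2] tilt z [-0.002  0.001 -1.   ] F [ 0.16  0.37 -0.69] w 1.0
t 36.3 spin -0.0 dp mm [380.  215.6 122.2] tilt z [-0.002  0.001 -1.   ] F [ 0.16  0.37 -0.69] w 1.0
```

View pics/t10c.png

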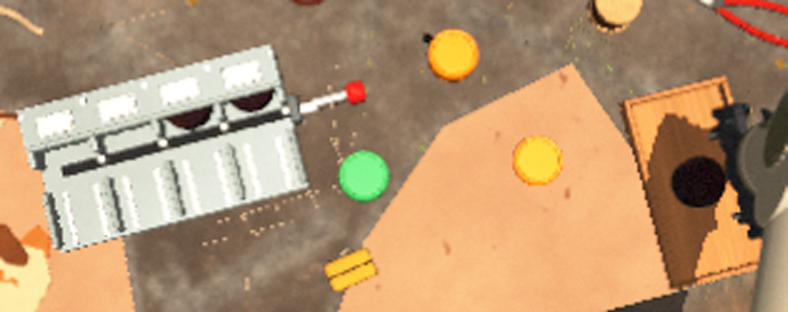

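The top view shows both sound tins under the roof at (190,115) and (252,100), the loose tin in the tray at (697,180), and the knob out at (355,92). I'll push the knob home with closed fingers.

>>> {"api": "arm_command", "payload": {
  "plan": [
    {"dp":[37,24,0],"spin":0},
    {"dp":[37,24,0],"spin":0},
    {"dp":[37,24,0],"spin":0},
    {"dp":[37,24,0],"spin":0},
    {"dp":[37,24,0],"spin":0}
  ],
  "grip": 1
}}

```text
clock: 36.8
position: [0.5741, -0.1481, 0.3177]
ee_rot: [0.619, 0.785, -0.0, -0.001]
ft_force: [0.8, -0.6, -0.1]
grip_width: 0.148
grasp_force: 0.0
```

>>> {"api": "arm_command", "payload": {
  "plan": [
    {"dp":[37,24,0],"spin":0},
    {"dp":[37,24,0],"spin":0},
    {"dp":[37,24,0],"spin":0},
    {"dp":[35,24,0],"spin":0},
    {"dp":[0,0,0],"spin":0}
  ]
}}

```text
clock: 37.3
position: [0.6334, 0.0222, 0.3178]
ee_rot: [0.615, 0.788, 0.001, -0.002]
ft_force: [-0.5, 0.9, 0.3]
grip_width: 0.002
grasp_force: 0.0
```

>>> {"api": "arm_command", "payload": {
  "plan": [
    {"dp":[0,0,45],"spin":0},
    {"dp":[0,0,45],"spin":0},
    {"dp":[0,0,30],"spin":0},
    {"dp":[0,0,0],"spin":0}
  ]
}}

```text
clock: 37.7
position: [0.6311, 0.014, 0.1933]
ee_rot: [0.619, 0.785, -0.003, -0.004]
ft_force: [-0.4, 0.6, -0.8]
grip_width: -0.002
grasp_force: 0.0
```

```bash
python3 -c "
from h import *
go(rk(17,-268,40)); go(rk(17,-229,40))"
```

```text
t 37.7 spin -0.0 dp mm [26.4  1.4 -1.7] tilt z [-0.009 -0.    -1.   ] F [-0.35  0.6  -0.77] w -0.0
t 37.7 spin -0.0 dp mm [65.4  1.4 -1.7] tilt z [-0.009 -0.    -1.   ] F [-0.35  0.6  -0.77] w -0.0
```

>>> {"api": "arm_command", "payload": {
  "plan": [
    {"dp":[10,1,0],"spin":0},
    {"dp":[10,0,0],"spin":0},
    {"dp":[8,0,0],"spin":0},
    {"dp":[8,0,0],"spin":0},
    {"dp":[8,0,0],"spin":0}
  ]
}}

```text
clock: 38.2
position: [0.6249, 0.0569, 0.2007]
ee_rot: [0.62, 0.785, 0.0, 0.002]
ft_force: [1.6, -5.7, 5.4]
grip_width: -0.003
grasp_force: 2.9
```

>>> {"api": "arm_command", "payload": {
  "plan": [
    {"dp":[8,0,0],"spin":0},
    {"dp":[6,0,0],"spin":0},
    {"dp":[4,0,0],"spin":0},
    {"dp":[0,0,0],"spin":0}
  ]
}}

```text
clock: 38.6
position: [0.6194, 0.0764, 0.1989]
ee_rot: [0.618, 0.786, 0.0, -0.0]
ft_force: [0.5, -0.1, -0.2]
grip_width: 0.003
grasp_force: 0.0
```

>>> {"api": "arm_command", "payload": {
  "plan": [
    {"dp":[3,0,0],"spin":0},
    {"dp":[0,0,0],"spin":0}
  ]
}}

```text
clock: 38.8
position: [0.6189, 0.0784, 0.1986]
ee_rot: [0.619, 0.785, -0.0, -0.0]
ft_force: [0.3, 0.2, 1.3]
grip_width: -0.001
grasp_force: 0.0
```

```bash
python3 -c "
from h import *
go(rk(17,-229,40))"
```

```text
t 38.8 spin -0.0 dp mm [ 0.  -1.8  3.6] tilt z [-0.  0. -1.] F [0.29 0.2  1.26] w -0.0
```

>>> {"api": "arm_command", "payload": {
  "plan": [
    {"dp":[2,0,0],"spin":0},
    {"dp":[0,0,0],"spin":0}
  ]
}}

```text
clock: 39.0
position: [0.6187, 0.0796, 0.1986]
ee_rot: [0.619, 0.785, -0.0, 0.0]
ft_force: [0.6, -1.9, -0.8]
grip_width: 0.003
grasp_force: 0.9
```

>>> {"api": "arm_command", "payload": {
  "plan": [
    {"dp":[2,0,0],"spin":0},
    {"dp":[0,0,0],"spin":0}
  ]
}}

```text
clock: 39.2
position: [0.6186, 0.08, 0.1986]
ee_rot: [0.62, 0.785, -0.001, 0.001]
ft_force: [1.5, -6.2, 0.1]
grip_width: 0.0
grasp_force: 3.6
```

>>> {"api": "arm_command", "payload": {
  "plan": [
    {"dp":[1,0,0],"spin":0},
    {"dp":[0,0,0],"spin":0}
  ]
}}

```text
clock: 39.4
position: [0.6185, 0.0802, 0.1987]
ee_rot: [0.62, 0.785, -0.001, 0.001]
ft_force: [2.0, -9.6, 0.2]
grip_width: 0.006
grasp_force: 4.8
```

>>> {"api": "arm_command", "payload": {
  "plan": [
    {"dp":[-20,0,0],"spin":0},
    {"dp":[-20,0,-10],"spin":0},
    {"dp":[0,0,-50],"spin":0},
    {"dp":[0,0,-50],"spin":0},
    {"dp":[-40,0,-10],"spin":0}
  ]
}}

```text
clock: 39.9
position: [0.6368, 0.0121, 0.3258]
ee_rot: [0.615, 0.788, 0.004, 0.002]
ft_force: [1.7, 1.0, -0.8]
grip_width: 0.0
grasp_force: 0.0
```

>>> {"api": "arm_command", "payload": {
  "plan": [
    {"dp":[-45,-20,0],"spin":0},
    {"dp":[-45,-20,0],"spin":0},
    {"dp":[-45,-20,0],"spin":0},
    {"dp":[0,0,0],"spin":0},
    {"dp":[0,0,0],"spin":0}
  ]
}}

```text
clock: 40.4
position: [0.6095, -0.1414, 0.3186]
ee_rot: [0.62, 0.785, 0.0, -0.0]
ft_force: [0.9, 0.4, 0.6]
grip_width: 0.002
grasp_force: 0.0
```

```bash
python3 - <<'E'
from h import *
c,im=snap('top','t11')
a=cv2.resize(im[175:275,165:305],None,fx=5.7,fy=5.7,interpolation=cv2.INTER_CUBIC)
cv2.imwrite('pics/t11c.png',a[:,:798])
o=cv2.imread('pics/top0.png')
for i in(o,im):
    h=cv2.cvtColor(i,cv2.COLOR_BGR2HSV)[190:220,280:320]; m=((h[...,1]>170)&((h[...,0]<6)|(h[...,0]>174))&(h[...,2]>90)); ys,xs=np.nonzero(m); print(xs.mean()+280,ys.mean()+190,len(xs))
print([np.round(d['position'],3).tolist() for d in finder.find_in('top','tin_a')])
E
```

```text
294.672131147541 204.81967213114754 61
294.672131147541 204.81967213114754 61
[[0.664, -0.059, 0.035], [0.5, -0.358, 0.043], [0.76, 0.127, 0.086], [0.59, 0.266, 0.05], [0.518, 0.055, 0.038], [0.535, -0.156, 0.032], [0.608, 0.188, 0.053]]
```

View pics/t11c.png

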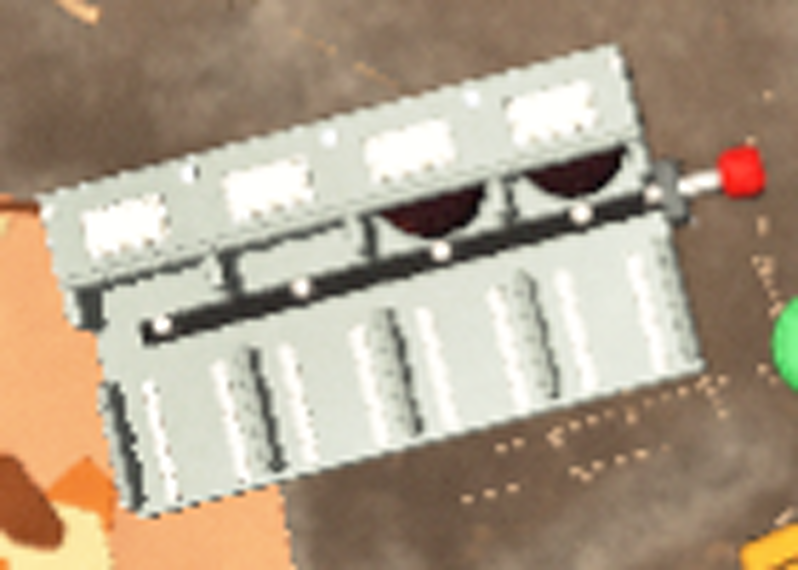

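The picture shows the knob back exactly where it started, at (742,172). Both tins stand behind their pins with equal gaps.

```bash
python3 -c "
from h import *
print(manip.hand_in())"
```

```text
the job is handed in; nothing more can be done
None
```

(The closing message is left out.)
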